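Open the sample rack and fill its empty sockets

TASK

Unscrew the black knob that holds the cover down on the vial rack, lift it off and put it in the enamel tray, then lift the cover off and lay it flat in the tray too, on the tray's floor beside the knob. Then stand one of the loose spare vials upright and fully home in every empty socket of the rack; leave the vials that are already in the rack where they are, and do not disturb the jar or the mortar.

Things in the scene. Friction and masses are not known exactly. Their poses are not given: they have to be found in the camera images.
- rack: sample rack, fixed: round aluminium base 176 mm across, 6 mm thick, six round sockets evenly spaced on a 60 mm radius circle; central steel post 24 mm thick, with a collar 46 mm across (53 to 59 mm above the table, the cover rests on it), above it a right-hand thread 27 mm across, post top at 84 mm. Origin on the post's axis at table height, z up; socket 0 lies along +x
- cover: hold-down cover under the knob: hub ring 50 mm outside, 39 mm inside diameter, 24 mm tall, with six flat arms 22 mm wide, 4 mm thick, reaching 71 mm from the axis at the level of its underside, one over each socket. 150 g. Origin on the hub axis at the underside (59 mm above the table as found), z up. With the knob off it lifts straight up by the hub
- knob: black screw knob: fluted round head 46 mm in diameter, from 20.5 to 42.5 mm above its origin, over a steel skirt 37 mm in diameter standing inside the cover's hub; 90 g. Origin on its axis at the skirt's lower edge, z up. Right-hand thread, rises 6 mm per turn: unscrew counter-clockwise from above; frees just after two turns (12 mm), then rests loose on the thread. 1 mm axial play, turns easily
- tray: white enamel tray with a blue rim fixed to the table, 270 (its x) by 200 (its y) mm outside, 26 mm high, walls and floor 4 mm thick; inside 262 by 192 mm. Origin at the centre of its underside, z up.
- stock_jar: bystander: wide amber jar, 76 mm diameter, 100 mm tall, standing near the spare vials; origin at the underside centre
- mortar: bystander: white ceramic mortar bowl, 90 mm diameter, 65 mm tall, standing near the rack; origin at the underside centre
- pocket0 (a point): centre of the floor of rack socket 0 (floor 6 mm above the table; socket 37 mm inside, 43 mm outside diameter, rim 14 mm above its floor); z up
- pocket1 (a point): centre of the floor of rack socket 1 (floor 6 mm above the table; socket 37 mm inside, 43 mm outside diameter, rim 14 mm above its floor); z up
- pocket2 (a point): centre of the floor of rack socket 2 (floor 6 mm above the table; socket 37 mm inside, 43 mm outside diameter, rim 14 mm above its floor); z up
- pocket3 (a point): centre of the floor of rack socket 3 (floor 6 mm above the table; socket 37 mm inside, 43 mm outside diameter, rim 14 mm above its floor); z up
- pocket4 (a point): centre of the floor of rack socket 4 (floor 6 mm above the table; socket 37 mm inside, 43 mm outside diameter, rim 14 mm above its floor); z up
- pocket5 (a point): centre of the floor of rack socket 5 (floor 6 mm above the table; socket 37 mm inside, 43 mm outside diameter, rim 14 mm above its floor); z up
- kept1: amber vial with a white cap, a plain upright cylinder 30 mm in diameter and 50 mm tall, 45 g, bottom-heavy (thick glass foot); origin at the centre of its underside, z up along the vial. Already seated in one of the rack's sockets at the start; may be absent.
- kept2: amber vial with a white cap, a plain upright cylinder 30 mm in diameter and 50 mm tall, 45 g, bottom-heavy (thick glass foot); origin at the centre of its underside, z up along the vial. Already seated in one of the rack's sockets at the start; may be absent.
- kept3: amber vial with a white cap, a plain upright cylinder 30 mm in diameter and 50 mm tall, 45 g, bottom-heavy (thick glass foot); origin at the centre of its underside, z up along the vial. Already seated in one of the rack's sockets at the start; may be absent.
- kept4: amber vial with a white cap, a plain upright cylinder 30 mm in diameter and 50 mm tall, 45 g, bottom-heavy (thick glass foot); origin at the centre of its underside, z up along the vial. Already seated in one of the rack's sockets at the start; may be absent.
- kept5: amber vial with a white cap, a plain upright cylinder 30 mm in diameter and 50 mm tall, 45 g, bottom-heavy (thick glass foot); origin at the centre of its underside, z up along the vial. Already seated in one of the rack's sockets at the start; may be absent.
- kept6: amber vial with a white cap, a plain upright cylinder 30 mm in diameter and 50 mm tall, 45 g, bottom-heavy (thick glass foot); origin at the centre of its underside, z up along the vial. Already seated in one of the rack's sockets at the start; may be absent.
- spare1: amber vial with a white cap, a plain upright cylinder 30 mm in diameter and 50 mm tall, 45 g, bottom-heavy (thick glass foot); origin at the centre of its underside, z up along the vial. A spare, standing loose on the table on a thin blue sheet to the robot's right; there are always more spares than empty sockets.
- spare2: amber vial with a white cap, a plain upright cylinder 30 mm in diameter and 50 mm tall, 45 g, bottom-heavy (thick glass foot); origin at the centre of its underside, z up along the vial. A spare, standing loose on the table on a thin blue sheet to the robot's right; there are always more spares than empty sockets.
- spare3: amber vial with a white cap, a plain upright cylinder 30 mm in diameter and 50 mm tall, 45 g, bottom-heavy (thick glass foot); origin at the centre of its underside, z up along the vial. A spare, standing loose on the table on a thin blue sheet to the robot's right; there are always more spares than empty sockets.
- spare4: amber vial with a white cap, a plain upright cylinder 30 mm in diameter and 50 mm tall, 45 g, bottom-heavy (thick glass foot); origin at the centre of its underside, z up along the vial. A spare, standing loose on the table on a thin blue sheet to the robot's right; there are always more spares than empty sockets.
- spare5: amber vial with a white cap, a plain upright cylinder 30 mm in diameter and 50 mm tall, 45 g, bottom-heavy (thick glass foot); origin at the centre of its underside, z up along the vial. A spare, standing loose on the table on a thin blue sheet to the robot's right; there are always more spares than empty sockets.

How it is judged:
By the outcome, as a careful person would: the job done as asked, in the order asked, and still so for the second after the job is handed in, with the robot touching nothing.
Of kept1, kept2, kept3, kept4, kept5, kept6 only 2 to 3 are there at a start; the rules pass over those that are not, and their reading is None.
At some moment in a run one of spare1, spare2, spare3, spare4, spare5 may be knocked a few centimetres aside while the robot is not near it.
It also fails if it takes over 210 s, if anything falls off the work surface, if the arm or the gripper's body presses on something with over 40 N, if the wrist force passes 120 N, or if a joint passes its speed limit or range.

ROBOT

A 6-joint arm with a two-finger parallel gripper is mounted at the origin on the work surface. World frame = base frame: x ahead of the robot, y to its left, z up, the work surface at z = 0. Lengths are in m, angles in rad, forces in N, time in s.
With the tool pointing down it reaches from about 0.225 to 0.875 m from the base axis. Payload 3.4 kg.
Tool frame: the origin (TCP) lies between the finger pads; the fingertips stand 25 mm ahead of it and the grasp point (between the pads) lies 6 mm ahead of it (manip.tips_ahead is the distance from the TCP to the fingertips, in m); z points along the fingers, x is the direction in which the jaws open and shut, and the axes are right-handed (so a half turn about z gives the same grasp; the last joint's range is limited). The gripper opens to 85 mm and grips with 20 to 120 N. Pads are 22 mm wide; open, the fingers measure 114 mm over their backs; the gripper's body (76 mm by 85 mm) begins 54 mm behind the grasp point. The pads swing forward as they close: fully open they stand 13 mm farther back than shut.
Start: joints at [-1.29, 0.276, 1.505, -0, 1.361, -0.121], TCP at [0.225, -0.529, 0.256] pointing down, gripper open.
Joint ranges: [-2.89, 2.89], [-0.75, 2.08], [0.22, 2.7], [-1.18, 4.32], [0.11, 2.71], [-2.7, 2.7]. Speed limits (rad/s): [2.57, 2.57, 3.14, 3.14, 3.14, 3.14].

INTERFACE

Orientations are given as a unit quaternion [w, x, y, z].
In Python, from rig import manip gives the robot as it stands. The module is installed in compiled form; this text tells all that it offers.
- The arm moves only by the tool send_rows, never from a script. Its argument "plan" is a list of rows, each an object with "linear": the shift along the tool's x, y, z in m, a list of three; "delta_rot": the turn, a rotation vector about the tool's x, y, z in degrees, a list of three; "fingers": the finger opening in m, from 0 to 0.0854. A call has 1 to 12 rows; each row shifts and turns the pose as measured when the row begins, along the tool's axes as they then stand; what a row does not reach is not made up. A row lasts 1/12 s, in which the tool goes at most 41.7 mm and 7.16 degrees, less where a joint would pass 70% of its speed; a pose out of reach is approached as far as the arm can. A call with a gripper value outside its range is refused whole. The fingers move at their own pace and stop on an object; "force" is the grip in N (left out, the last holds). Time passes only in rows, so rows that do not move let the fingers close. It gives the time, the measured TCP pose, the force and the opening at its end, in the units of the state.
- manip.get_state(): the state, without advancing time (a new reading comes with each control period).
- manip.get_image(name): name is "side" or "top" or "wrist"; returns the picture (420x560x3 uint8, red, green, blue); there is no depth.
- manip.camera_info(name): a dict with "K" (3x3 intrinsics, pixels), "dist" ([k1, k2, p1, p2, k3] as OpenCV has them; the pictures are not rectified), "rvec" (rotation vector, rad) and "tvec" (3), from world to camera coordinates, as OpenCV has them. Camera axes: x right, y down, z forward; pixel columns grow to the right and rows downward; lengths in m; the calibration is good to about 2 mm. A picture is of the moment at which its call begins: read the wrist's pose just before it. camera_info takes no time and is no camera call; for the wrist camera it gives the pose at the moment of the call.
- manip.sign_off(): hands the job in, once; it reports no verdict.
Trained networks look in the newest picture that a camera, given by its name, has taken for a name from the list of things; names that differ only in an ending like _2 or _b are one class to them, and where a whole thing is asked for, a point or a joint stands for the part that bears it (a point fixed in the world has none). Each returns a list of dicts, best first, with "p" (0 to 1); they miss things now and then, are a little off and sometimes report something else, mostly with a low value. They report only what shows in the picture. A call takes as long as a camera call.
- manip.find_in(thing, camera): "extent" ([left, top, right, bottom] in pixels, round what is visible of it).
- manip.masks_of(thing, camera): "pixels" (420x560 bool, what is visible of it) and "extent" ([left, top, right, bottom] in pixels, round what is visible of it).
The state is a dict: "clock": time; "qpos": joint angles; "qd": joint speeds; "effort": joint torques, N m; "position": TCP position; "ee_rot": TCP orientation; "contact_force": force on the tool from outside, world axes, zero at the start; "moment": the same for the moment, N m; "width": finger opening in m.
Only numpy, scipy, OpenCV 4.12 (cv2) and the standard library are available. Lean on these libraries where they do the work, as an engineer would, in place of code of your own. Each camera call takes 0.05 s, during which the arm holds its last target. There are 200 camera calls.

## Working session

There is one attempt and no reset: what is moved stays moved. The work goes in short steps, Python scripts to look and compute and a tool call to move; the robot and the scene stay as the last step left them, time stands still between calls to the robot, and variables do not carry over. Pictures are saved under pics/ and viewed, about 12 in all and at most 16, crops included, and the job is handed in when it is done.

Besides the shell and the picture viewer there is one more tool, called after ">>>" as name(argument=value, ...) on one line, values as JSON. send_rows: Moves the arm, as the interface text tells. Its arguments: {"type":"object","properties":{"plan":{"type":"array","items":{"type":"object","properties":{"linear":{"type":"array","items":{"type":"number"}},"delta_rot":{"type":"array","items":{"type":"number"}},"fingers":{"type":"number"}}}},"force":{"type":"number"}},"required":["plan"]}

```bash
mkdir -p pics; python3 - <<'E'
from rig import manip
import cv2
s=manip.get_state(); print({k:(v if not hasattr(v,'__len__') else [round(float(a),3) for a in v]) for k,v in s.items()})
for n in("top","side"):
    cv2.imwrite(f"pics/{n}0.png",manip.get_image(n)[:,:,::-1])
    i=manip.camera_info(n); print(n,i)
E
```

```text
{'clock': 0.0, 'qpos': [-1.29, 0.277, 1.506, 0.0, 1.361, -0.121], 'qd': [0.001, -0.001, 0.0, 0.0, -0.001, 0.0], 'effort': [-0.001, -41.678, -24.581, -0.0, 0.011, 0.0], 'position': [0.225, -0.529, 0.255], 'ee_rot': [-0.001, 0.834, -0.552, -0.001], 'contact_force': [0.043, 0.69, -0.418], 'moment': [-0.006, 0.057, 0.011], 'width': 0.08504201479756725}
top {'K': array([[530.62463806,   0.        , 283.90690946],
       [  0.        , 530.62463806, 196.66623366],
       [  0.        ,   0.        ,   1.        ]]), 'dist': array([-0.21183383,  0.        ,  0.        ,  0.        ,  0.        ]), 'rvec': array([ 2.1511227 , -2.1389238 ,  0.16054221]), 'tvec': array([-0.05255606,  0.600341  ,  1.11860698])}
side {'K': array([[481.18817433,   0.        , 280.80900298],
       [  0.        , 481.18817433, 207.75510936],
       [  0.        ,   0.        ,   1.        ]]), 'dist': array([-0.10165137,  0.        ,  0.        ,  0.        ,  0.        ]), 'rvec': array([ 2.42137666, -0.36104331,  0.14667458]), 'tvec': array([-0.58109285,  0.17316824,  0.95658803])}
```

View pics/top0.png

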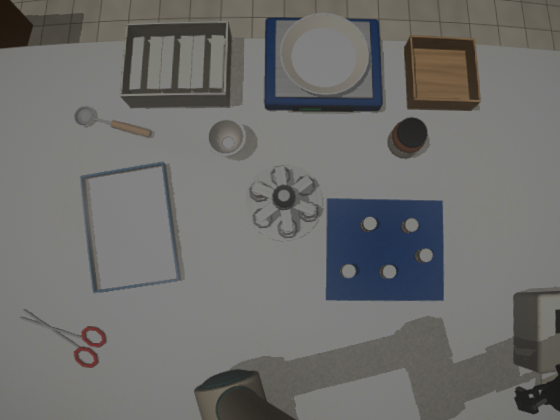

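View pics/side0.png

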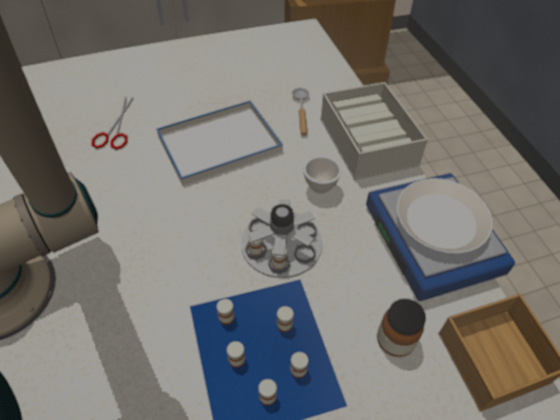

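Top view: rack/knob at (284,200), tray at (131,228), mortar (228,138), jar (408,136), and five spares on the sheet at (370,224), (411,225), (425,256), (388,271), (348,271). The side view agrees and shows vials in the rack's near sockets, around (256,248) and (279,262).

```bash
cat > h.py <<'E'
from rig import manip
import numpy as np, cv2
from scipy.spatial.transform import Rotation as R
def w(uv,z,info):
    "pixels -> world xy at height z"
    p=cv2.undistortPoints(np.array(uv,float).reshape(-1,1,2),info["K"],info["dist"]).reshape(-1,2)
    M=cv2.Rodrigues(np.array(info["rvec"]))[0]; c=-M.T@info["tvec"]
    d=np.c_[p,np.ones(len(p))]@M
    return c+d*((z-c[2])/d[:,2])[:,None]
def pix(P,info): return cv2.projectPoints(np.array(P,float).reshape(-1,1,3),info["rvec"],info["tvec"],info["K"],info["dist"])[0].reshape(-1,2)
def cap(n):
    i=manip.camera_info(n); im=manip.get_image(n); return im,i
def yaw():
    q=manip.get_state()["ee_rot"]; x=R.from_quat(np.roll(q,-1)).apply([1,0,0]); return np.degrees(np.arctan2(x[1],x[0]))
def tool(dw):
    "world vector -> tool axes"
    return R.from_quat(np.roll(manip.get_state()["ee_rot"],-1)).inv().apply(dw)
E
python3 - <<'E'
from h import *
np.set_printoptions(precision=4,suppress=True)
for cam in("top","side"):
    im,i=cap(cam)
    print(cam,"campos",-cv2.Rodrigues(i["rvec"])[0].T@i["tvec"])
    for t,z in(("knob",.105),("rack",.006),("cover",.061),("tray",.026),("stock_jar",.1),("mortar",.065),("spare1",.05),("kept1",.056)):
        for r in manip.masks_of(t,cam):
            if r["p"]<.4: continue
            m=r["pixels"].astype(np.uint8); c,s,a=cv2.minAreaRect(cv2.findNonZero(m)); 
            print(t,round(r["p"],2),"px",np.round(c,1),np.round(s),round(a),"xy@",z,w([c],z,i)[0,:2], "xy@0.5h",w([c],z/2,i)[0,:2])
            if t=="tray": print(w(cv2.boxPoints((c,s,a)),.026,i)[:,:2])
s=manip.get_state();print(yaw(),s["position"])
i=manip.camera_info("wrist");print(i["K"],-cv2.Rodrigues(i["rvec"])[0].T@i["tvec"], cv2.Rodrigues(i["rvec"])[0])
E
```

```text
top campos [ 0.4289 -0.0482  1.1951]
knob 0.77 px [283.5 196. ] [22. 21.] 90 xy@ 0.105 [ 0.593  -0.0482] xy@0.5h [ 0.6009 -0.0482]
knob 0.64 px [256.4 195.2] [10.  4.] 27 xy@ 0.105 [0.5944 0.0081] xy@0.5h [0.6023 0.0108]
rack 0.8 px [283.5 202. ] [76. 75.] 90 xy@ 0.006 [ 0.5942 -0.0483] xy@0.5h [ 0.5946 -0.0483]
cover 0.87 px [282.8 198.2] [59. 65.] 53 xy@ 0.061 [ 0.5949 -0.0467] xy@0.5h [ 0.5993 -0.0466]
tray 0.68 px [128.9 227.1] [121.  89.] 83 xy@ 0.026 [0.532  0.2993] xy@0.5h [0.5332 0.3032]
[[0.6563 0.4323]
 [0.683  0.2208]
 [0.4134 0.1765]
 [0.3821 0.3805]]
tray 0.4 px [387.  271.5] [13. 16.] 90 xy@ 0.026 [ 0.4376 -0.2779] xy@0.5h [ 0.4377 -0.2804]
[[ 0.452  -0.2601]
 [ 0.4518 -0.2961]
 [ 0.4231 -0.2957]
 [ 0.4233 -0.2598]]
stock_jar 0.96 px [407.  137.8] [34. 44.] 42 xy@ 0.1 [ 0.7221 -0.3135] xy@0.5h [ 0.7354 -0.3256]
mortar 0.63 px [226.3 136.3] [37. 38.] 45 xy@ 0.065 [0.7314 0.0786] xy@0.5h [0.74   0.0822]
spare1 0.69 px [347.5 271. ] [12. 15.] 90 xy@ 0.05 [ 0.4388 -0.1869] xy@0.5h [ 0.439 -0.19 ]
spare1 0.66 px [368.  224.3] [13. 16.] 53 xy@ 0.05 [ 0.5401 -0.2326] xy@0.5h [
[... 1550 characters left out ...]
 [284.5 319. ] [24. 15.] 90 xy@ 0.05 [ 0.5386 -0.2461] xy@0.5h [ 0.5429 -0.2341]
spare1 0.54 px [235.5 354. ] [24. 17.] 90 xy@ 0.05 [ 0.4366 -0.2859] xy@0.5h [ 0.4376 -0.2752]
kept1 0.7 px [255.5 246.5] [15. 15.] 90 xy@ 0.056 [ 0.5299 -0.0783] xy@0.5h [ 0.5344 -0.0588]
kept1 0.68 px [219.3 139.4] [ 63. 113.] 70 xy@ 0.056 [0.5292 0.2572] xy@0.5h [0.5337 0.2885]
kept1 0.58 px [278.5 261. ] [14. 13.] 90 xy@ 0.056 [ 0.5642 -0.1252] xy@0.5h [ 0.5698 -0.1074]
-66.9786363844988 [ 0.2249 -0.5293  0.2564]
[[305.5567   0.     277.1027]
 [  0.     305.5567 207.7804]
 [  0.       0.       1.    ]] [ 0.2975 -0.4991  0.3746] [[ 0.3906 -0.9206  0.0007]
 [-0.8761 -0.3715  0.3073]
 [-0.2827 -0.1207 -0.9516]]
```

>>> send_rows(plan=[{"linear":[-0.0199,-0.0351,0]},{"linear":[-0.0199,-0.0351,0]},{"linear":[-0.0199,-0.0351,0]},{"linear":[-0.0199,-0.0351,0]},{"linear":[-0.0199,-0.0351,0]},{"linear":[-0.0199,-0.0351,0]},{"linear":[-0.0199,-0.0351,0]},{"linear":[-0.0199,-0.0351,0]},{"linear":[-0.0199,-0.0351,0]},{"linear":[-0.0199,-0.0351,0]},{"linear":[-0.0199,-0.0351,0]},{"linear":[-0.0199,-0.0351,0]}])

```text
$.plan[0]: bad value
```

>>> send_rows(plan=[{"linear":[0,0,0],"delta_rot":[0,0,7]},{"linear":[0,0,0],"delta_rot":[0,0,7]},{"linear":[0,0,0],"delta_rot":[0,0,7]},{"linear":[0,0,0],"delta_rot":[0,0,7]},{"linear":[0,0,0],"delta_rot":[0,0,7]},{"linear":[0,0,0],"delta_rot":[0,0,7]},{"linear":[0,0,0],"delta_rot":[0,0,7]},{"linear":[0,0,0],"delta_rot":[0,0,7]},{"linear":[0,0,0],"delta_rot":[0,0,7]},{"linear":[0,0,0],"delta_rot":[0,0,7]}])

```text
$.plan[0]: bad value
```

```bash
python3 - <<'E'
from h import *
s=manip.get_state();print(yaw(),s["position"],s["qpos"],s["clock"],manip.tips_ahead)
print(tool(np.array([.5935,-.0483,.256])-s["position"]))
E
```

```text
-66.9786363844988 [ 0.2248791  -0.52925046  0.25636839] [-1.28998849e+00  2.75859121e-01  1.50485733e+00 -3.60240227e-06
  1.36070355e+00 -1.20990003e-01] 1.0 0.025
[-2.98489020e-01 -5.27350983e-01  3.04521048e-04]
```

>>> send_rows(plan=[{"linear":[-0.0199,-0.0351,0],"delta_rot":[0,0,0],"fingers":0.06},{"linear":[-0.0199,-0.0351,0],"delta_rot":[0,0,0],"fingers":0.06},{"linear":[-0.0199,-0.0351,0],"delta_rot":[0,0,0],"fingers":0.06},{"linear":[-0.0199,-0.0351,0],"delta_rot":[0,0,0],"fingers":0.06},{"linear":[-0.0199,-0.0351,0],"delta_rot":[0,0,0],"fingers":0.06},{"linear":[-0.0199,-0.0351,0],"delta_rot":[0,0,0],"fingers":0.06},{"linear":[-0.0199,-0.0351,0],"delta_rot":[0,0,0],"fingers":0.06},{"linear":[-0.0199,-0.0351,0],"delta_rot":[0,0,0],"fingers":0.06},{"linear":[-0.0199,-0.0351,0],"delta_rot":[0,0,0],"fingers":0.06},{"linear":[-0.0199,-0.0351,0],"delta_rot":[0,0,0],"fingers":0.06},{"linear":[-0.0199,-0.0351,0],"delta_rot":[0,0,0],"fingers":0.06},{"linear":[-0.0199,-0.0351,0],"delta_rot":[0,0,0],"fingers":0.06}])

```text
clock: 2.0
position: [0.5264, -0.1419, 0.2546]
ee_rot: [0.003, 0.829, -0.559, 0.004]
contact_force: [0.3, -0.6, 0.7]
width: 0.0601
```

>>> send_rows(plan=[{"linear":[0,0,0],"delta_rot":[0,0,7],"fingers":0.06},{"linear":[0,0,0],"delta_rot":[0,0,7],"fingers":0.06},{"linear":[0,0,0],"delta_rot":[0,0,7],"fingers":0.06},{"linear":[0,0,0],"delta_rot":[0,0,7],"fingers":0.06},{"linear":[0,0,0],"delta_rot":[0,0,7],"fingers":0.06},{"linear":[0,0,0],"delta_rot":[0,0,7],"fingers":0.06},{"linear":[0,0,0],"delta_rot":[0,0,7],"fingers":0.06},{"linear":[0,0,0],"delta_rot":[0,0,7],"fingers":0.06},{"linear":[0,0,0],"delta_rot":[0,0,7],"fingers":0.06}])

```text
clock: 2.75
position: [0.5333, -0.1303, 0.2543]
ee_rot: [0.002, -0.406, 0.914, -0.004]
contact_force: [0.4, 0.6, 0.1]
width: 0.06
```

```bash
python3 - <<'E'
from h import *
s=manip.get_state();print(yaw(),s["position"],s["qpos"],s["clock"],s["width"])
print(tool(np.array([.5935,-.0483,.256])-s["position"]))
E
```

```text
-132.1032197742944 [ 0.53325668 -0.13031771  0.2543396 ] [-0.36504727  0.23407733  1.56845547 -0.00230895  1.33136223  1.94113057] 2.75 0.059959171338907345
[-0.10124443  0.01028042 -0.00167263]
```

>>> send_rows(plan=[{"linear":[-0.034,0.0034,0.003],"delta_rot":[0,0,0],"fingers":0.06},{"linear":[-0.034,0.0034,0.003],"delta_rot":[0,0,0],"fingers":0.06},{"linear":[-0.032,0.0034,0.003],"delta_rot":[0,0,0],"fingers":0.06},{"linear":[0,0,0],"delta_rot":[0,0,7],"fingers":0.06},{"linear":[0,0,0],"delta_rot":[0,0,7],"fingers":0.06},{"linear":[0,0,0],"delta_rot":[0,0,0],"fingers":0.06}])

```text
clock: 3.25
position: [0.5962, -0.0469, 0.2449]
ee_rot: [0.003, -0.283, 0.959, -0.004]
contact_force: [-0.5, 0.1, -0.1]
width: 0.0597
```

```bash
python3 - <<'E'
from h import *
np.set_printoptions(precision=4,suppress=True)
s=manip.get_state();print(yaw(),s["position"],s["qpos"],s["clock"],s["width"])
im,i=cap("wrist"); cv2.imwrite("pics/w1.png",im[:,:,::-1])
for t,z in(("knob",.105),("rack",.006),("cover",.061)):
    for r in manip.masks_of(t,"wrist"):
        if r["p"]<.4: continue
        m=r["pixels"].astype(np.uint8); (c,s,a)=cv2.minAreaRect(cv2.findNonZero(m)); print(t,r["p"],r["extent"],w([c],z,i))
E
```

```text
-147.12281963856756 [ 0.5962 -0.0469  0.2449] [-0.1924  0.3126  1.48   -0.0044  1.3401  2.3764] 3.25 0.059718387539773606
knob 0.69 [252.9, 176.3, 308.9, 229.4] [[ 0.5957 -0.0512  0.105 ]]
rack 0.76 [203.6, 100.9, 353.2, 246.4] [[ 0.5986 -0.0552  0.006 ]]
cover 0.68 [212.0, 116.0, 344.8, 256.5] [[ 0.5978 -0.0522  0.061 ]]
```

View pics/w1.png

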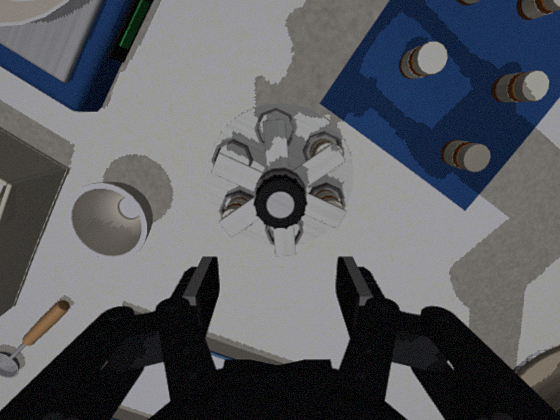

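The knob is at pixel (281,203). Vials show under the arms at (325,150), (327,195) and (237,205), and the sockets at (275,125), (232,155) and (285,235) look empty.

```bash
python3 - <<'E'
from h import *
from scipy.optimize import least_squares
np.set_printoptions(precision=4,suppress=True)
a=np.linspace(0,2*np.pi,72)
def cyl(p,r,z0,z1): return np.r_[[[p[0]+r*np.cos(t),p[1]+r*np.sin(t),z] for t in a for z in(z0,z1)]]
for cam,prev in(("wrist",[.5957,-.0512]),("top",[.593,-.048])):
    im,i=cap(cam); e=None
    e=[r for r in manip.find_in("knob",cam)][0]["extent"]
    f=lambda p:(lambda q:np.r_[q.min(0),q.max(0)]-e)(pix(cyl(p,.023,.083,.105),i))
    s=least_squares(f,prev); print(cam,e,s.x,s.fun)
    if cam=="wrist":
        rk=manip.find_in("rack",cam)[0]["extent"]
        f=lambda p:(lambda q:np.r_[q.min(0),q.max(0)]-rk)(pix(cyl(p,.088,0,.006),i))
        s=least_squares(f,prev); print("rack",rk,s.x,s.fun)
        # arms/socket angles from picture
        for uv,z in(((275,125),.02),((232,155),.02),((285,240),.061),((320,165),.061),((326,210),.061),((235,160),.061),((232,210),.061)):
            d=w([uv],z,i)[0,:2]-[.5935,-.049]; print(uv,np.degrees(np.arctan2(d[1],d[0])),np.linalg.norm(d))
E
```

```text
wrist [251.0, 177.3, 307.1, 229.0] [ 0.5936 -0.0481] [ 2.1502 -1.4765 -2.1513  1.4003]
rack [210.5, 116.1, 348.4, 259.6] [ 0.5858 -0.0371] [-3.7036  1.2857  3.6842 -1.056 ]
(275, 125) -52.671649867901635 0.06624296281527818
(232, 155) 0.9918423122661139 0.06296497852787851
(285, 240) 129.53794358698892 0.05254004896060501
(320, 165) -111.33747182617675 0.0495855040101841
(326, 210) -167.60975825424993 0.0518039076914687
(235, 160) -4.324146846954244 0.055818737236731114
(232, 210) 53.322218061429574 0.05291598951316079
top [271.4, 191.4, 289.1, 209.5] [ 0.585  -0.0415] [-2.2301 -2.5457  2.2295  2.5506]
```

>>> send_rows(plan=[{"linear":[0.003,0,0.03],"delta_rot":[0,0,0],"fingers":0.062},{"linear":[0,0,0.03],"delta_rot":[0,0,0],"fingers":0.062},{"linear":[0,0,0.03],"delta_rot":[0,0,0],"fingers":0.062},{"linear":[0,0,0.02],"delta_rot":[0,0,0],"fingers":0.062}])

```text
clock: 4.03
position: [0.5995, -0.0527, 0.1399]
ee_rot: [0.011, -0.284, 0.959, -0.009]
contact_force: [-0.5, -0.3, 0.2]
width: 0.0619
```

```bash
python3 - <<'E'
from h import *
np.set_printoptions(precision=4,suppress=True)
s=manip.get_state();print(yaw(),s["position"],s["ee_rot"],s["width"],tool(np.array([.5935,-.0484,.110])-s["position"]))
im,i=cap("wrist"); cv2.imwrite("pics/w2.png",im[:,:,::-1])
E
```

```text
-147.02519252969063 [ 0.5995 -0.0527  0.1399] [ 0.0113 -0.2837  0.9588 -0.0086] 0.06190768138088241 [0.0032 0.0075 0.0297]
```

View pics/w2.png

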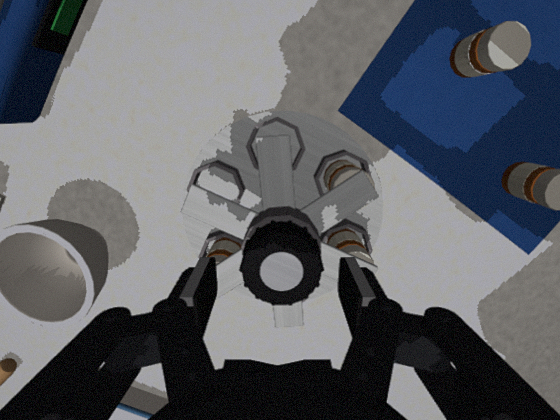

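Knob centred at (282,278) between the fingertips at columns 216 and 340. The tool has tilted 1.6°, so I'll correct that.

```bash
cat >> h.py <<'E'
def go(p,yw=None):
    "tool shift and rotvec (deg) from here to p with tool down, and yaw yw"
    s=manip.get_state(); r=R.from_quat(np.roll(s["ee_rot"],-1)); yw=yaw() if yw is None else yw
    t=R.from_euler('z',yw,degrees=True)*R.from_euler('x',180,degrees=True)
    np.set_printoptions(precision=4,suppress=True)
    print("t",round(s["clock"],2),"pos",s["position"],"yaw",round(yaw(),1),"q1,q6",np.degrees(s["qpos"][[0,5]]).round(),"wid",round(s["width"],4),"F",np.round(s["contact_force"],1))
    print("  lin",r.inv().apply(np.array(p)-s["position"]),"rot",np.degrees((r.inv()*t).as_rotvec()).round(2))
E
python3 -c "
from h import *
go([.5935,-.0484,.110])"
```

```text
t 4.08 pos [ 0.5975 -0.0524  0.1363] yaw -147.0 q1,q6 [-12. 136.] wid 0.062 F [-1.7  0.6 -1.6]
  lin [0.0015 0.006  0.0262] rot [-1.05  0.69 -0.01]
```

>>> send_rows(plan=[{"linear":[0.0015,0.006,0.008],"delta_rot":[-1,0.7,0],"fingers":0.062},{"linear":[0,0,0],"delta_rot":[0,0,0],"fingers":0.062},{"linear":[0,0,0],"delta_rot":[0,0,0],"fingers":0.062}])

```text
clock: 4.33
position: [0.5924, -0.0482, 0.1275]
ee_rot: [-0.002, -0.284, 0.959, 0.001]
contact_force: [-0.2, 0.2, -0.4]
width: 0.0622
```

```bash
python3 -c "
from h import *
go([.5935,-.0484,.110])"
```

```text
t 4.33 pos [ 0.5924 -0.0482  0.1275] yaw -147.1 q1,q6 [-11. 136.] wid 0.0622 F [-0.2  0.2 -0.4]
  lin [-0.0009 -0.0008  0.0175] rot [ 0.14 -0.16 -0.  ]
```

>>> send_rows(force=40, plan=[{"linear":[-0.001,-0.001,0.009],"delta_rot":[0,0,0],"fingers":0.062},{"linear":[0,0,0.008],"delta_rot":[0,0,0],"fingers":0.062},{"linear":[0,0,0],"delta_rot":[0,0,0],"fingers":0.062},{"linear":[0,0,0],"delta_rot":[0,0,0],"fingers":0.035},{"linear":[0,0,0],"delta_rot":[0,0,0],"fingers":0.035},{"linear":[0,0,0],"delta_rot":[0,0,0],"fingers":0.035},{"linear":[0,0,0],"delta_rot":[0,0,0],"fingers":0.035}])

```text
clock: 4.92
position: [0.5967, -0.0491, 0.1136]
ee_rot: [0.002, -0.284, 0.959, -0.001]
contact_force: [0.1, -0.1, -0.8]
width: 0.0441
```

```bash
python3 -c "
from h import *
go([.5935,-.0484,.110])"
```

```text
t 4.92 pos [ 0.5967 -0.0491  0.1136] yaw -147.0 q1,q6 [-11. 136.] wid 0.0441 F [ 0.1 -0.1 -0.8]
  lin [0.0023 0.0023 0.0036] rot [-0.21  0.17 -0.  ]
```

>>> send_rows(plan=[{"linear":[0,0,-0.0001],"delta_rot":[0,0,-7],"fingers":0.035},{"linear":[0,0,-0.0001],"delta_rot":[0,0,-7],"fingers":0.035},{"linear":[0,0,-0.0001],"delta_rot":[0,0,-7],"fingers":0.035},{"linear":[0,0,-0.0001],"delta_rot":[0,0,-7],"fingers":0.035},{"linear":[0,0,-0.0001],"delta_rot":[0,0,-7],"fingers":0.035},{"linear":[0,0,-0.0001],"delta_rot":[0,0,-7],"fingers":0.035},{"linear":[0,0,-0.0001],"delta_rot":[0,0,-7],"fingers":0.035},{"linear":[0,0,-0.0001],"delta_rot":[0,0,-7],"fingers":0.035},{"linear":[0,0,-0.0001],"delta_rot":[0,0,-7],"fingers":0.035},{"linear":[0,0,-0.0001],"delta_rot":[0,0,-7],"fingers":0.035},{"linear":[0,0,-0.0001],"delta_rot":[0,0,-7],"fingers":0.035},{"linear":[0,0,-0.0001],"delta_rot":[0,0,-7],"fingers":0.035}])

```text
clock: 5.92
position: [0.5966, -0.0473, 0.1158]
ee_rot: [-0.002, 0.862, -0.507, 0.002]
contact_force: [0.3, -0.5, -0.8]
width: 0.0445
```

```bash
python3 -c "
from h import *
go([.5935,-.0484,.110]);print(manip.get_state()['moment'])"
```

```text
t 5.92 pos [ 0.5966 -0.0473  0.1158] yaw -60.9 q1,q6 [-11.  50.] wid 0.0445 F [ 0.3 -0.5 -0.8]
  lin [-0.0005  0.0033  0.0057] rot [-0.35 -0.09  0.  ]
[-0.0527  0.0704  0.016 ]
```

>>> send_rows(plan=[{"linear":[0,0,-0.0001],"delta_rot":[0,0,-7],"fingers":0.035},{"linear":[0,0,-0.0001],"delta_rot":[0,0,-7],"fingers":0.035},{"linear":[0,0,-0.0001],"delta_rot":[0,0,-7],"fingers":0.035},{"linear":[0,0,-0.0001],"delta_rot":[0,0,-7],"fingers":0.035},{"linear":[0,0,-0.0001],"delta_rot":[0,0,-7],"fingers":0.035},{"linear":[0,0,-0.0001],"delta_rot":[0,0,-7],"fingers":0.035},{"linear":[0,0,-0.0001],"delta_rot":[0,0,-7],"fingers":0.035},{"linear":[0,0,-0.0001],"delta_rot":[0,0,-7],"fingers":0.035},{"linear":[0,0,-0.0001],"delta_rot":[0,0,-7],"fingers":0.035},{"linear":[0,0,-0.0001],"delta_rot":[0,0,-7],"fingers":0.035},{"linear":[0,0,-0.0001],"delta_rot":[0,0,-7],"fingers":0.035},{"linear":[0,0,-0.0001],"delta_rot":[0,0,-7],"fingers":0.035}])

```text
clock: 6.92
position: [0.5945, -0.0466, 0.1174]
ee_rot: [-0.001, 0.976, 0.217, 0.002]
contact_force: [-0.1, -0.5, -0.7]
width: 0.0446
```

>>> send_rows(plan=[{"linear":[0,0,-0.0001],"delta_rot":[0,0,-7],"fingers":0.035},{"linear":[0,0,-0.0001],"delta_rot":[0,0,-7],"fingers":0.035},{"linear":[0,0,-0.0001],"delta_rot":[0,0,-7],"fingers":0.035},{"linear":[0,0,-0.0001],"delta_rot":[0,0,-7],"fingers":0.035},{"linear":[0,0,-0.0001],"delta_rot":[0,0,-7],"fingers":0.035},{"linear":[0,0,-0.0001],"delta_rot":[0,0,-7],"fingers":0.035},{"linear":[0,0,-0.0001],"delta_rot":[0,0,-7],"fingers":0.035},{"linear":[0,0,-0.0001],"delta_rot":[0,0,-7],"fingers":0.035},{"linear":[0,0,-0.0001],"delta_rot":[0,0,-7],"fingers":0.035},{"linear":[0,0,-0.0001],"delta_rot":[0,0,-7],"fingers":0.035},{"linear":[0,0,-0.0001],"delta_rot":[0,0,-7],"fingers":0.035},{"linear":[0,0,-0.0001],"delta_rot":[0,0,-7],"fingers":0.035}])

```text
clock: 7.92
position: [0.593, -0.0482, 0.1191]
ee_rot: [0.001, 0.567, 0.824, 0.0]
contact_force: [-0.5, -0.5, -0.4]
width: 0.0445
```

```bash
python3 -c "
from h import *
go([.5967,-.0484,.114]);print(manip.get_state()['moment']);im,i=cap('wrist');cv2.imwrite('pics/w3.png',im[:,:,::-1])"
```

```text
t 7.92 pos [ 0.593  -0.0482  0.1191] yaw 111.0 q1,q6 [ -11. -122.] wid 0.0445 F [-0.5 -0.5 -0.4]
  lin [-0.0015  0.0034  0.0051] rot [0.07 0.08 0.  ]
[-0.0733  0.1013 -0.0711]
```

View pics/w3.png

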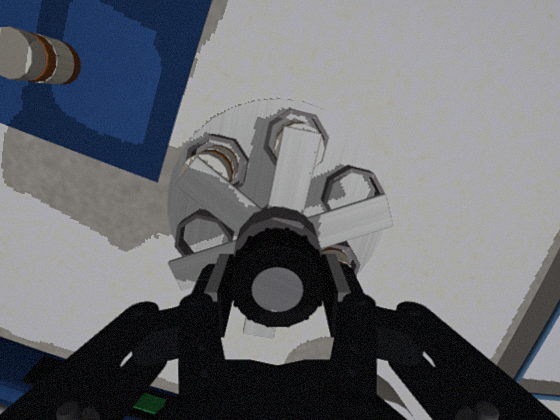

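>>> send_rows(plan=[{"linear":[0,0,0],"delta_rot":[0,0,0],"fingers":0.062},{"linear":[0,0,0],"delta_rot":[0,0,0],"fingers":0.062},{"linear":[0,0.001,0],"delta_rot":[0,0,7.1],"fingers":0.062},{"linear":[0,0.001,0],"delta_rot":[0,0,7.1],"fingers":0.062},{"linear":[0,0,0],"delta_rot":[0,0,7.1],"fingers":0.062},{"linear":[0,0,0],"delta_rot":[0,0,7.1],"fingers":0.062},{"linear":[0,0,0],"delta_rot":[0,0,7.1],"fingers":0.062},{"linear":[0,0,0],"delta_rot":[0,0,7.1],"fingers":0.062},{"linear":[0,0,0],"delta_rot":[0,0,7.1],"fingers":0.062},{"linear":[0,0,0],"delta_rot":[0,0,7.1],"fingers":0.062},{"linear":[0,0,0],"delta_rot":[0,0,7.1],"fingers":0.062},{"linear":[0,0,0],"delta_rot":[0,0,7.1],"fingers":0.062}])

```text
clock: 8.97
position: [0.5977, -0.0468, 0.1218]
ee_rot: [0.001, 0.943, 0.333, 0.004]
contact_force: [-0.2, -0.5, 0.7]
width: 0.062
```

>>> send_rows(plan=[{"linear":[0,0,0],"delta_rot":[0,0,7.1],"fingers":0.062},{"linear":[0,0,0],"delta_rot":[0,0,7.1],"fingers":0.062},{"linear":[0,0,0],"delta_rot":[0,0,7.1],"fingers":0.062},{"linear":[0,0,0],"delta_rot":[0,0,7.1],"fingers":0.062},{"linear":[0,0,0],"delta_rot":[0,0,7.1],"fingers":0.062},{"linear":[0,0,0],"delta_rot":[0,0,7.1],"fingers":0.062},{"linear":[0,0,0],"delta_rot":[0,0,7.1],"fingers":0.062},{"linear":[0,0,0],"delta_rot":[0,0,7.1],"fingers":0.062},{"linear":[0,0,0],"delta_rot":[0,0,7.1],"fingers":0.062},{"linear":[0,0,0],"delta_rot":[0,0,7.1],"fingers":0.062},{"linear":[0,0,0],"delta_rot":[0,0,7.1],"fingers":0.062},{"linear":[0,0,0],"delta_rot":[0,0,7.1],"fingers":0.062}])

```text
clock: 9.97
position: [0.6005, -0.0457, 0.1248]
ee_rot: [-0.004, 0.917, -0.399, 0.007]
contact_force: [-0.4, 0.3, 1.1]
width: 0.062
```

>>> send_rows(plan=[{"linear":[0,0,0],"delta_rot":[0,0,7.1],"fingers":0.062},{"linear":[0,0,0],"delta_rot":[0,0,7.1],"fingers":0.062},{"linear":[0,0,0],"delta_rot":[0,0,7.1],"fingers":0.062},{"linear":[0,0,0],"delta_rot":[0,0,7.1],"fingers":0.062},{"linear":[0,0,0],"delta_rot":[0,0,7.1],"fingers":0.062},{"linear":[0,0,0],"delta_rot":[0,0,7.1],"fingers":0.062},{"linear":[0,0,0],"delta_rot":[0,0,7.1],"fingers":0.062},{"linear":[0,0,0],"delta_rot":[0,0,7.1],"fingers":0.062},{"linear":[0,0,0],"delta_rot":[0,0,7.1],"fingers":0.062},{"linear":[0,0,0],"delta_rot":[0,0,7.1],"fingers":0.062},{"linear":[0,0,0],"delta_rot":[0,0,7.1],"fingers":0.062},{"linear":[0,0,0],"delta_rot":[0,0,7.1],"fingers":0.062}])

```text
clock: 10.97
position: [0.6031, -0.0446, 0.1277]
ee_rot: [0.011, -0.399, 0.917, -0.004]
contact_force: [1.1, 0.4, -0.8]
width: 0.0619
```

```bash
python3 -c "
from h import *
go([.595,-.048,.118])"
```

```text
t 10.97 pos [ 0.6031 -0.0446  0.1277] yaw -132.9 q1,q6 [-11. 122.] wid 0.0619 F [ 1.1  0.4 -0.8]
  lin [0.0082 0.0038 0.0095] rot [-0.9   1.02 -0.01]
```

>>> send_rows(plan=[{"linear":[0.008,0.004,0.004],"delta_rot":[-0.9,1.0,7],"fingers":0.062},{"linear":[0,0,0.004],"delta_rot":[0,0,7],"fingers":0.062},{"linear":[0,0,0.001],"delta_rot":[0,0,0],"fingers":0.062}])

```text
clock: 11.22
position: [0.5957, -0.0476, 0.1196]
ee_rot: [0.002, -0.28, 0.96, 0.0]
contact_force: [-0.0, -0.0, 0.2]
width: 0.0617
```

```bash
python3 -c "
from h import *
go([.595,-.048,.118])"
```

```text
t 11.22 pos [ 0.5957 -0.0476  0.1196] yaw -147.4 q1,q6 [-11. 136.] wid 0.0617 F [-0.  -0.   0.2]
  lin [0.0008 0.     0.0016] rot [-0.05  0.24 -0.  ]
```

Second stroke.

>>> send_rows(plan=[{"linear":[0.001,0,0.002],"delta_rot":[0,0,0],"fingers":0.035},{"linear":[0,0,0],"delta_rot":[0,0,0],"fingers":0.035},{"linear":[0,0,0],"delta_rot":[0,0,0],"fingers":0.035},{"linear":[0,0,0],"delta_rot":[0,0,0],"fingers":0.035},{"linear":[0,0,-0.0001],"delta_rot":[0,0,-7.1],"fingers":0.035},{"linear":[0,0,-0.0001],"delta_rot":[0,0,-7.1],"fingers":0.035},{"linear":[0,0,-0.0001],"delta_rot":[0,0,-7.1],"fingers":0.035},{"linear":[0,0,-0.0001],"delta_rot":[0,0,-7.1],"fingers":0.035},{"linear":[0,0,-0.0001],"delta_rot":[0,0,-7.1],"fingers":0.035},{"linear":[0,0,-0.0001],"delta_rot":[0,0,-7.1],"fingers":0.035},{"linear":[0,0,-0.0001],"delta_rot":[0,0,-7.1],"fingers":0.035},{"linear":[0,0,-0.0001],"delta_rot":[0,0,-7.1],"fingers":0.035}])

```text
clock: 12.22
position: [0.595, -0.0476, 0.1188]
ee_rot: [-0.002, 0.71, -0.704, 0.001]
contact_force: [-0.2, 0.1, -0.9]
width: 0.0446
```

>>> send_rows(plan=[{"linear":[0,0,-0.0001],"delta_rot":[0,0,-7.1],"fingers":0.035},{"linear":[0,0,-0.0001],"delta_rot":[0,0,-7.1],"fingers":0.035},{"linear":[0,0,-0.0001],"delta_rot":[0,0,-7.1],"fingers":0.035},{"linear":[0,0,-0.0001],"delta_rot":[0,0,-7.1],"fingers":0.035},{"linear":[0,0,-0.0001],"delta_rot":[0,0,-7.1],"fingers":0.035},{"linear":[0,0,-0.0001],"delta_rot":[0,0,-7.1],"fingers":0.035},{"linear":[0,0,-0.0001],"delta_rot":[0,0,-7.1],"fingers":0.035},{"linear":[0,0,-0.0001],"delta_rot":[0,0,-7.1],"fingers":0.035},{"linear":[0,0,-0.0001],"delta_rot":[0,0,-7.1],"fingers":0.035},{"linear":[0,0,-0.0001],"delta_rot":[0,0,-7.1],"fingers":0.035},{"linear":[0,0,-0.0001],"delta_rot":[0,0,-7.1],"fingers":0.035},{"linear":[0,0,-0.0001],"delta_rot":[0,0,-7.1],"fingers":0.035}])

```text
clock: 13.22
position: [0.5944, -0.0471, 0.1202]
ee_rot: [-0.001, 1.0, -0.031, 0.002]
contact_force: [0.2, 0.4, -0.7]
width: 0.0447
```

>>> send_rows(plan=[{"linear":[0,0,-0.0001],"delta_rot":[0,0,-7.1],"fingers":0.035},{"linear":[0,0,-0.0001],"delta_rot":[0,0,-7.1],"fingers":0.035},{"linear":[0,0,-0.0001],"delta_rot":[0,0,-7.1],"fingers":0.035},{"linear":[0,0,-0.0001],"delta_rot":[0,0,-7.1],"fingers":0.035},{"linear":[0,0,-0.0001],"delta_rot":[0,0,-7.1],"fingers":0.035},{"linear":[0,0,-0.0001],"delta_rot":[0,0,-7.1],"fingers":0.035},{"linear":[0,0,-0.0001],"delta_rot":[0,0,-7.1],"fingers":0.035},{"linear":[0,0,-0.0001],"delta_rot":[0,0,-7.1],"fingers":0.035},{"linear":[0,0,-0.0001],"delta_rot":[0,0,-7.1],"fingers":0.035},{"linear":[0,0,-0.0001],"delta_rot":[0,0,-7.1],"fingers":0.035},{"linear":[0,0,-0.0001],"delta_rot":[0,0,-7.1],"fingers":0.035},{"linear":[0,0,-0.0001],"delta_rot":[0,0,-7.1],"fingers":0.035}])

```text
clock: 14.22
position: [0.5937, -0.0472, 0.1216]
ee_rot: [0.0, 0.753, 0.658, 0.001]
contact_force: [0.1, 0.0, -1.1]
width: 0.0446
```

>>> send_rows(plan=[{"linear":[0,0,-0.0001],"delta_rot":[0,0,-7.1],"fingers":0.035},{"linear":[0,0,-0.0001],"delta_rot":[0,0,-7.1],"fingers":0.035},{"linear":[0,0,-0.0001],"delta_rot":[0,0,-7.1],"fingers":0.035},{"linear":[0,0,-0.0001],"delta_rot":[0,0,-7.1],"fingers":0.035}])

```text
clock: 14.55
position: [0.5934, -0.0477, 0.122]
ee_rot: [0.0, 0.566, 0.824, 0.001]
contact_force: [-0.3, 0.2, -0.0]
width: 0.0445
```

```bash
python3 -c "
from h import *
go([.595,-.048,.118])"
```

```text
t 14.55 pos [ 0.5934 -0.0477  0.122 ] yaw 111.0 q1,q6 [ -11. -122.] wid 0.0445 F [-0.3  0.2 -0. ]
  lin [-0.0008  0.0013  0.0041] rot [0.08 0.01 0.  ]
```

>>> send_rows(plan=[{"linear":[0,0,0],"delta_rot":[0,0,0],"fingers":0.062},{"linear":[0,0,0],"delta_rot":[0,0,0],"fingers":0.062},{"linear":[0,0.001,0.0003],"delta_rot":[0,0,7.1],"fingers":0.062},{"linear":[0,0.001,0.0003],"delta_rot":[0,0,7.1],"fingers":0.062},{"linear":[0,0,0.0003],"delta_rot":[0,0,7.1],"fingers":0.062},{"linear":[0,0,0.0003],"delta_rot":[0,0,7.1],"fingers":0.062},{"linear":[0,0,0.0003],"delta_rot":[0,0,7.1],"fingers":0.062},{"linear":[0,0,0.0003],"delta_rot":[0,0,7.1],"fingers":0.062},{"linear":[0,0,0.0003],"delta_rot":[0,0,7.1],"fingers":0.062},{"linear":[0,0,0.0003],"delta_rot":[0,0,7.1],"fingers":0.062},{"linear":[0,0,0.0003],"delta_rot":[0,0,7.1],"fingers":0.062},{"linear":[0,0,0.0003],"delta_rot":[0,0,7.1],"fingers":0.062}])

```text
clock: 15.55
position: [0.5974, -0.0465, 0.1207]
ee_rot: [0.001, 0.943, 0.334, 0.003]
contact_force: [-0.7, 0.2, -0.5]
width: 0.0619
```

>>> send_rows(plan=[{"linear":[0,0,0.0003],"delta_rot":[0,0,7.1],"fingers":0.062},{"linear":[0,0,0.0003],"delta_rot":[0,0,7.1],"fingers":0.062},{"linear":[0,0,0.0003],"delta_rot":[0,0,7.1],"fingers":0.062},{"linear":[0,0,0.0003],"delta_rot":[0,0,7.1],"fingers":0.062},{"linear":[0,0,0.0003],"delta_rot":[0,0,7.1],"fingers":0.062},{"linear":[0,0,0.0003],"delta_rot":[0,0,7.1],"fingers":0.062},{"linear":[0,0,0.0003],"delta_rot":[0,0,7.1],"fingers":0.062},{"linear":[0,0,0.0003],"delta_rot":[0,0,7.1],"fingers":0.062},{"linear":[0,0,0.0003],"delta_rot":[0,0,7.1],"fingers":0.062},{"linear":[0,0,0.0003],"delta_rot":[0,0,7.1],"fingers":0.062},{"linear":[0,0,0.0003],"delta_rot":[0,0,7.1],"fingers":0.062},{"linear":[0,0,0.0003],"delta_rot":[0,0,7.1],"fingers":0.062}])

```text
clock: 16.55
position: [0.5995, -0.0458, 0.1187]
ee_rot: [-0.003, 0.917, -0.398, 0.005]
contact_force: [-0.2, -0.2, -0.9]
width: 0.0622
```

>>> send_rows(plan=[{"linear":[0,0,0.0003],"delta_rot":[0,0,7.1],"fingers":0.062},{"linear":[0,0,0.0003],"delta_rot":[0,0,7.1],"fingers":0.062},{"linear":[0,0,0.0003],"delta_rot":[0,0,7.1],"fingers":0.062},{"linear":[0,0,0.0003],"delta_rot":[0,0,7.1],"fingers":0.062},{"linear":[0,0,0.0003],"delta_rot":[0,0,7.1],"fingers":0.062},{"linear":[0,0,0.0003],"delta_rot":[0,0,7.1],"fingers":0.062},{"linear":[0,0,0.0003],"delta_rot":[0,0,7.1],"fingers":0.062},{"linear":[0,0,0.0003],"delta_rot":[0,0,7.1],"fingers":0.062},{"linear":[0,0,0.0003],"delta_rot":[0,0,7.1],"fingers":0.062},{"linear":[0,0,0.0003],"delta_rot":[0,0,7.1],"fingers":0.062},{"linear":[0,0,0.0003],"delta_rot":[0,0,7.1],"fingers":0.062},{"linear":[0,0,0.0003],"delta_rot":[0,0,7.1],"fingers":0.062}])

```text
clock: 17.55
position: [0.6016, -0.045, 0.1166]
ee_rot: [0.008, -0.4, 0.916, -0.002]
contact_force: [0.2, -0.1, -0.0]
width: 0.0619
```

```bash
python3 -c "
from h import *
go([.595,-.048,.121])"
```

```text
t 17.55 pos [ 0.6016 -0.045   0.1166] yaw -132.8 q1,q6 [-11. 122.] wid 0.0619 F [ 0.2 -0.1 -0. ]
  lin [ 0.0066  0.0027 -0.0045] rot [-0.58  0.71 -0.  ]
```

>>> send_rows(plan=[{"linear":[0.0066,0.0027,-0.003],"delta_rot":[-0.6,0.7,7],"fingers":0.062},{"linear":[0,0,-0.001],"delta_rot":[0,0,7],"fingers":0.062},{"linear":[0,0,0],"delta_rot":[0,0,0],"fingers":0.062},{"linear":[0,0,0],"delta_rot":[0,0,0],"fingers":0.035},{"linear":[0,0,0],"delta_rot":[0,0,0],"fingers":0.035},{"linear":[0,0,0],"delta_rot":[0,0,0],"fingers":0.035},{"linear":[0,0,0],"delta_rot":[0,0,0],"fingers":0.035}])

```text
clock: 18.13
position: [0.5956, -0.0478, 0.1214]
ee_rot: [0.001, -0.283, 0.959, 0.0]
contact_force: [0.5, -0.5, 0.1]
width: 0.0446
```

>>> send_rows(plan=[{"linear":[0,0,-0.0001],"delta_rot":[0,0,-7.1],"fingers":0.035},{"linear":[0,0,-0.0001],"delta_rot":[0,0,-7.1],"fingers":0.035},{"linear":[0,0,-0.0001],"delta_rot":[0,0,-7.1],"fingers":0.035},{"linear":[0,0,-0.0001],"delta_rot":[0,0,-7.1],"fingers":0.035},{"linear":[0,0,-0.0001],"delta_rot":[0,0,-7.1],"fingers":0.035},{"linear":[0,0,-0.0001],"delta_rot":[0,0,-7.1],"fingers":0.035},{"linear":[0,0,-0.0001],"delta_rot":[0,0,-7.1],"fingers":0.035},{"linear":[0,0,-0.0001],"delta_rot":[0,0,-7.1],"fingers":0.035},{"linear":[0,0,-0.0001],"delta_rot":[0,0,-7.1],"fingers":0.035},{"linear":[0,0,-0.0001],"delta_rot":[0,0,-7.1],"fingers":0.035},{"linear":[0,0,-0.0001],"delta_rot":[0,0,-7.1],"fingers":0.035},{"linear":[0,0,-0.0001],"delta_rot":[0,0,-7.1],"fingers":0.035}])

```text
clock: 19.13
position: [0.5942, -0.047, 0.1225]
ee_rot: [-0.001, 0.862, -0.506, -0.001]
contact_force: [-1.1, -0.1, 1.2]
width: 0.0441
```

>>> send_rows(plan=[{"linear":[0,0,-0.0001],"delta_rot":[0,0,-7.1],"fingers":0.035},{"linear":[0,0,-0.0001],"delta_rot":[0,0,-7.1],"fingers":0.035},{"linear":[0,0,-0.0001],"delta_rot":[0,0,-7.1],"fingers":0.035},{"linear":[0,0,-0.0001],"delta_rot":[0,0,-7.1],"fingers":0.035},{"linear":[0,0,-0.0001],"delta_rot":[0,0,-7.1],"fingers":0.035},{"linear":[0,0,-0.0001],"delta_rot":[0,0,-7.1],"fingers":0.035},{"linear":[0,0,-0.0001],"delta_rot":[0,0,-7.1],"fingers":0.035},{"linear":[0,0,-0.0001],"delta_rot":[0,0,-7.1],"fingers":0.035},{"linear":[0,0,-0.0001],"delta_rot":[0,0,-7.1],"fingers":0.035},{"linear":[0,0,-0.0001],"delta_rot":[0,0,-7.1],"fingers":0.035},{"linear":[0,0,-0.0001],"delta_rot":[0,0,-7.1],"fingers":0.035},{"linear":[0,0,-0.0001],"delta_rot":[0,0,-7.1],"fingers":0.035}])

```text
clock: 20.13
position: [0.5917, -0.0492, 0.1241]
ee_rot: [0.0, 0.976, 0.217, -0.003]
contact_force: [-0.8, -0.6, 0.7]
width: 0.0444
```

>>> send_rows(plan=[{"linear":[0,0,-0.0001],"delta_rot":[0,0,-7.1],"fingers":0.035},{"linear":[0,0,-0.0001],"delta_rot":[0,0,-7.1],"fingers":0.035},{"linear":[0,0,-0.0001],"delta_rot":[0,0,-7.1],"fingers":0.035},{"linear":[0,0,-0.0001],"delta_rot":[0,0,-7.1],"fingers":0.035},{"linear":[0,0,-0.0001],"delta_rot":[0,0,-7.1],"fingers":0.035},{"linear":[0,0,-0.0001],"delta_rot":[0,0,-7.1],"fingers":0.035},{"linear":[0,0,-0.0001],"delta_rot":[0,0,-7.1],"fingers":0.035},{"linear":[0,0,-0.0001],"delta_rot":[0,0,-7.1],"fingers":0.035},{"linear":[0,0,-0.0001],"delta_rot":[0,0,-7.1],"fingers":0.035},{"linear":[0,0,-0.0001],"delta_rot":[0,0,-7.1],"fingers":0.035},{"linear":[0,0,-0.0001],"delta_rot":[0,0,-7.1],"fingers":0.035},{"linear":[0,0,-0.0001],"delta_rot":[0,0,-7.1],"fingers":0.035}])

```text
clock: 21.13
position: [0.595, -0.0509, 0.124]
ee_rot: [0.002, 0.566, 0.824, -0.002]
contact_force: [0.4, 0.3, -0.3]
width: 0.044
```

```bash
python3 -c "
from h import *
go([.595,-.048,.121])"
```

```text
t 21.13 pos [ 0.595  -0.0509  0.124 ] yaw 111.0 q1,q6 [ -11. -122.] wid 0.044 F [ 0.4  0.3 -0.3]
  lin [0.0028 0.001  0.003 ] rot [-0.12  0.29 -0.  ]
```

>>> send_rows(plan=[{"linear":[0,0,-0.003],"delta_rot":[0,0,0],"fingers":0.035},{"linear":[0,0,-0.004],"delta_rot":[0,0,0],"fingers":0.035},{"linear":[0,0,-0.004],"delta_rot":[0,0,0],"fingers":0.035}])

```text
clock: 21.38
position: [0.5943, -0.0505, 0.1339]
ee_rot: [0.0, 0.567, 0.824, -0.003]
contact_force: [-0.1, -0.7, -1.9]
width: 0.0444
```

>>> send_rows(plan=[{"linear":[0,0,-0.01],"delta_rot":[0,0,0],"fingers":0.035},{"linear":[0,0,-0.025],"delta_rot":[0,0,0],"fingers":0.035},{"linear":[0,0,-0.025],"delta_rot":[0,0,0],"fingers":0.035},{"linear":[0,0,-0.02],"delta_rot":[0,0,0],"fingers":0.035}])

```text
clock: 21.72
position: [0.5913, -0.0495, 0.2145]
ee_rot: [-0.005, 0.569, 0.822, -0.005]
contact_force: [0.4, -0.7, -0.7]
width: 0.0447
```

```bash
python3 - <<'E'
from h import *
go([.5,.33,.22])
im,i=cap("wrist");cv2.imwrite('pics/w4.png',im[:,:,::-1])
im,i=cap("top")
# tray corners: outer rim corners seen in the picture at z=.026
print(w([(82,177),(163,163),(179,280),(96,290)],.026,i)[:,:2])
hsv=cv2.cvtColor(im,cv2.COLOR_RGB2HSV)
m=cv2.inRange(hsv,(95,50,60),(125,255,255)); m[:150]=0;m[300:]=0;m[:,200:]=0;m[:,:60]=0
c,s,a=cv2.minAreaRect(cv2.findNonZero(m)); b=cv2.boxPoints((c,s,a)); P=w(b,.026,i)[:,:2]; print(c,s,a,P,P.mean(0),np.linalg.norm(np.diff(P,axis=0),axis=1))
E
```

```text
t 21.72 pos [ 0.5913 -0.0495  0.2145] yaw 110.6 q1,q6 [ -11. -122.] wid 0.0447 F [ 0.4 -0.7 -0.7]
  lin [ 0.3874  0.0479 -0.0051] rot [-0.8  -0.16  0.  ]
[[0.6467 0.4186]
 [0.6793 0.2264]
 [0.4162 0.1812]
 [0.3889 0.3719]]
(128.05368041992188, 227.00381469726562) (120.36360168457031, 86.17298889160156) 82.7249984741211 [[0.6568 0.4301]
 [0.6819 0.2262]
 [0.4134 0.1825]
 [0.3838 0.3791]] [0.534  0.3045] [0.2055 0.272  0.1989]
```

View pics/w4.png

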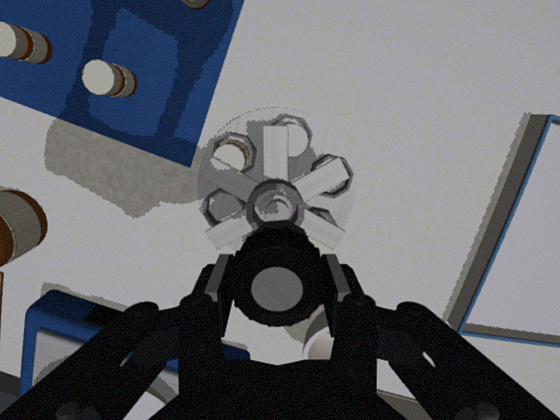

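>>> send_rows(plan=[{"linear":[0.033,0.0161,0],"delta_rot":[-0.8,0,0],"fingers":0.035},{"linear":[0.033,0.0161,0],"delta_rot":[0,0,0],"fingers":0.035},{"linear":[0.033,0.0161,0],"delta_rot":[0,0,0],"fingers":0.035},{"linear":[0.033,0.0161,0],"delta_rot":[0,0,0],"fingers":0.035},{"linear":[0.033,0.0161,0],"delta_rot":[0,0,0],"fingers":0.035},{"linear":[0.033,0.0161,0],"delta_rot":[0,0,0],"fingers":0.035},{"linear":[0.033,0.0161,0],"delta_rot":[0,0,0],"fingers":0.035},{"linear":[0.033,0.0161,0],"delta_rot":[0,0,0],"fingers":0.035},{"linear":[0.033,0.0161,0],"delta_rot":[0,0,0],"fingers":0.035},{"linear":[0.025,0.012,0],"delta_rot":[0,0,0],"fingers":0.035},{"linear":[0,0,0],"delta_rot":[0,0,0],"fingers":0.035}])

```text
clock: 22.73
position: [0.6277, 0.3185, 0.2108]
ee_rot: [0.001, 0.577, 0.817, -0.001]
contact_force: [0.0, -0.2, -1.0]
width: 0.0444
```

```bash
python3 - <<'E'
from h import *
go([.626,.316,.055])
print(tool([.626-manip.get_state()["position"][0],.316-manip.get_state()["position"][1],0]))
E
```

```text
t 22.73 pos [0.6277 0.3185 0.2108] yaw 109.5 q1,q6 [ 21. -88.] wid 0.0444 F [ 0.  -0.2 -1. ]
  lin [-0.0013 -0.0025  0.1558] rot [0.02 0.18 0.  ]
[-0.0018 -0.0024  0.    ]
```

>>> send_rows(plan=[{"linear":[-0.001,-0.002,0.025],"delta_rot":[0,0,0],"fingers":0.035},{"linear":[0,0,0.025],"delta_rot":[0,0,0],"fingers":0.035},{"linear":[0,0,0.025],"delta_rot":[0,0,0],"fingers":0.035},{"linear":[0,0,0.025],"delta_rot":[0,0,0],"fingers":0.035},{"linear":[0,0,0.02],"delta_rot":[0,0,0],"fingers":0.035},{"linear":[0,0,0],"delta_rot":[0,0,0],"fingers":0.035}])

```text
clock: 23.23
position: [0.6239, 0.3177, 0.084]
ee_rot: [0.001, 0.576, 0.817, -0.002]
contact_force: [-0.5, 0.1, -0.7]
width: 0.0445
```

```bash
python3 - <<'E'
from h import *
go([.626,.316,.055])
E
```

```text
t 23.23 pos [0.6239 0.3177 0.084 ] yaw 109.6 q1,q6 [ 21. -88.] wid 0.0445 F [-0.5  0.1 -0.7]
  lin [-0.0022  0.0015  0.029 ] rot [-0.14  0.28 -0.  ]
```

>>> send_rows(plan=[{"linear":[-0.002,0.0015,0.012],"delta_rot":[0,0.2,0],"fingers":0.035},{"linear":[0,0,0.012],"delta_rot":[0,0,0],"fingers":0.035},{"linear":[0,0,0.001],"delta_rot":[0,0,0],"fingers":0.035},{"linear":[0,0,0.001],"delta_rot":[0,0,0],"fingers":0.035}])

```text
clock: 23.57
position: [0.6265, 0.3145, 0.0566]
ee_rot: [-0.0, 0.577, 0.816, -0.002]
contact_force: [-0.2, -0.5, -1.1]
width: 0.0443
```

>>> send_rows(plan=[{"linear":[0,0,0.002],"delta_rot":[0,0,0],"fingers":0.035},{"linear":[0,0,0.002],"delta_rot":[0,0,0],"fingers":0.035}])

```text
clock: 23.73
position: [0.6276, 0.3146, 0.0539]
ee_rot: [0.001, 0.578, 0.816, -0.0]
contact_force: [-0.1, 0.2, 0.5]
width: 0.0446
```

>>> send_rows(plan=[{"linear":[0,0,0.002],"delta_rot":[0,0,0],"fingers":0.035},{"linear":[0,0,0.001],"delta_rot":[0,0,0],"fingers":0.035}])

```text
clock: 23.9
position: [0.6283, 0.315, 0.054]
ee_rot: [0.001, 0.578, 0.816, 0.001]
contact_force: [-0.2, 0.3, -0.2]
width: 0.0442
```

```bash
python3 - <<'E'
from h import *
go([.626,.316,.055])
im,i=cap("side");print(pix([.627,.3145,.03],i));cv2.imwrite('pics/s5.png',cv2.resize(im[60:210,130:310],None,fx=4,fy=4)[:,:,::-1])
E
```

```text
t 23.9 pos [0.6283 0.315  0.054 ] yaw 109.4 q1,q6 [ 21. -88.] wid 0.0442 F [-0.2  0.3 -0.2]
  lin [ 0.0017 -0.0018 -0.001 ] rot [0.16 0.09 0.  ]
[[252.1357 125.5159]]
```

View pics/s5.png

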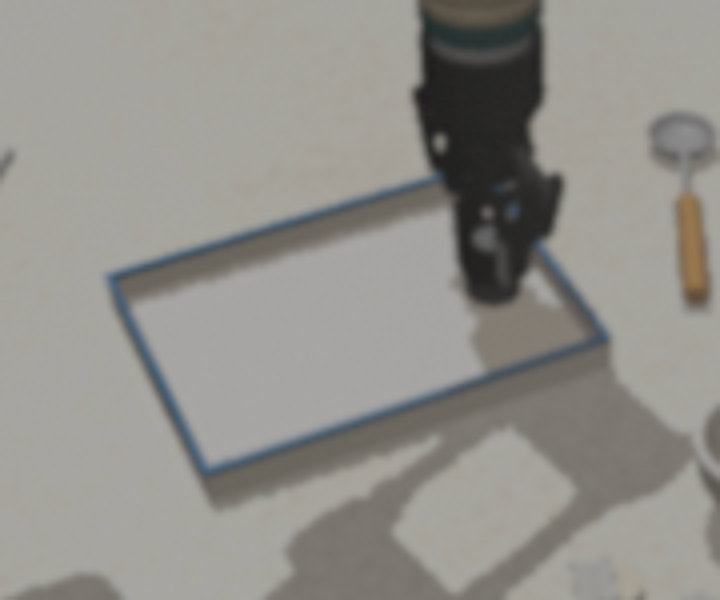

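>>> send_rows(plan=[{"linear":[0,0,0],"delta_rot":[0,0,0],"fingers":0.064},{"linear":[0,0,0],"delta_rot":[0,0,0],"fingers":0.064},{"linear":[0,0,0],"delta_rot":[0,0,0],"fingers":0.064},{"linear":[0,0,-0.01],"delta_rot":[0,0,0],"fingers":0.064},{"linear":[0,0,-0.03],"delta_rot":[0,0,0],"fingers":0.064},{"linear":[0,0,-0.03],"delta_rot":[0,0,0],"fingers":0.064},{"linear":[0,0,-0.03],"delta_rot":[0,0,0],"fingers":0.064},{"linear":[0,0,0],"delta_rot":[0,0,0],"fingers":0.064}])

```text
clock: 24.62
position: [0.628, 0.3153, 0.159]
ee_rot: [0.001, 0.577, 0.816, 0.001]
contact_force: [0.5, 0.9, 1.4]
width: 0.0637
```

```bash
python3 - <<'E'
from h import *
go([.595,-.048,.17])
im,i=cap("wrist");cv2.imwrite('pics/w6.png',im[:,:,::-1])
E
```

```text
t 24.62 pos [0.628  0.3153 0.159 ] yaw 109.5 q1,q6 [ 21. -88.] wid 0.0637 F [0.5 0.9 1.4]
  lin [-0.3316 -0.1521 -0.0109] rot [0.13 0.08 0.  ]
```

View pics/w6.png

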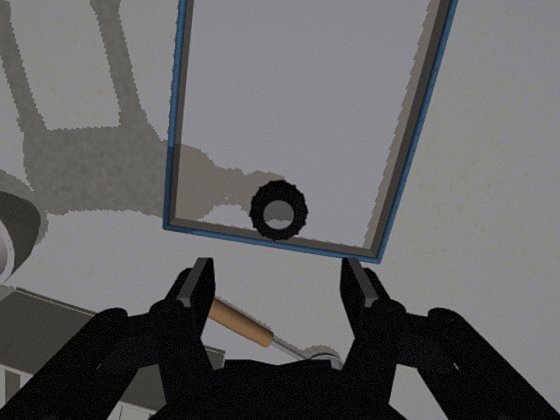

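The knob stands upright in the tray at (278,210). Next, the cover.

>>> send_rows(plan=[{"linear":[-0.033,-0.015,-0.001],"delta_rot":[0,0,0],"fingers":0.066},{"linear":[-0.033,-0.015,-0.001],"delta_rot":[0,0,0],"fingers":0.066},{"linear":[-0.033,-0.015,-0.001],"delta_rot":[0,0,0],"fingers":0.066},{"linear":[-0.033,-0.015,-0.001],"delta_rot":[0,0,0],"fingers":0.066},{"linear":[-0.033,-0.015,-0.001],"delta_rot":[0,0,0],"fingers":0.066},{"linear":[-0.033,-0.015,-0.001],"delta_rot":[0,0,0],"fingers":0.066},{"linear":[-0.033,-0.015,-0.001],"delta_rot":[0,0,0],"fingers":0.066},{"linear":[-0.033,-0.015,-0.001],"delta_rot":[0,0,0],"fingers":0.066},{"linear":[-0.033,-0.015,-0.001],"delta_rot":[0,0,0],"fingers":0.066},{"linear":[-0.025,-0.012,0],"delta_rot":[0,0,0],"fingers":0.066},{"linear":[0,0,0],"delta_rot":[0,0,0],"fingers":0.066}])

```text
clock: 25.58
position: [0.5911, -0.049, 0.1604]
ee_rot: [-0.003, 0.574, 0.819, -0.002]
contact_force: [-0.4, 0.3, 0.4]
width: 0.0659
```

```bash
python3 - <<'E'
from h import *
go([.595,-.048,.11])
E
```

```text
t 25.58 pos [ 0.5911 -0.049   0.1604] yaw 110.0 q1,q6 [ -11. -121.] wid 0.0659 F [-0.4  0.3  0.4]
  lin [-0.0005  0.0044  0.0504] rot [-0.37 -0.12  0.  ]
```

>>> send_rows(plan=[{"linear":[0,0.004,0.02],"delta_rot":[-0.3,0,0],"fingers":0.066},{"linear":[0,0,0.02],"delta_rot":[0,0,0],"fingers":0.066},{"linear":[0,0,0.01],"delta_rot":[0,0,0],"fingers":0.066},{"linear":[0,0,0],"delta_rot":[0,0,0],"fingers":0.066}])

```text
clock: 25.92
position: [0.5939, -0.05, 0.1083]
ee_rot: [-0.001, 0.577, 0.817, 0.0]
contact_force: [0.5, 1.2, 0.7]
width: 0.0657
```

```bash
python3 - <<'E'
from h import *
go([.595,-.048,.090])
E
```

```text
t 25.92 pos [ 0.5939 -0.05    0.1083] yaw 109.6 q1,q6 [ -12. -121.] wid 0.0657 F [0.5 1.2 0.7]
  lin [0.0015 0.0017 0.0183] rot [-0.05 -0.16  0.  ]
```

>>> send_rows(force=50, plan=[{"linear":[0.0015,0.0015,0.008],"delta_rot":[0,0,0],"fingers":0.066},{"linear":[0,0,0.007],"delta_rot":[0,0,0],"fingers":0.066},{"linear":[0,0,0.001],"delta_rot":[0,0,0],"fingers":0.066},{"linear":[0,0,0],"delta_rot":[0,0,0],"fingers":0.04},{"linear":[0,0,0],"delta_rot":[0,0,0],"fingers":0.04},{"linear":[0,0,0],"delta_rot":[0,0,0],"fingers":0.04},{"linear":[0,0,0],"delta_rot":[0,0,0],"fingers":0.04}])

```text
clock: 26.5
position: [0.596, -0.0455, 0.0925]
ee_rot: [-0.001, 0.575, 0.818, 0.001]
contact_force: [-0.0, 0.1, -2.0]
width: 0.0489
```

```bash
python3 - <<'E'
from h import *
go([.595,-.048,.14])
E
```

```text
t 26.5 pos [ 0.596  -0.0455  0.0925] yaw 109.8 q1,q6 [ -11. -121.] wid 0.0489 F [-0.   0.1 -2. ]
  lin [-0.0019 -0.0017 -0.0475] rot [ 0.03 -0.12 -0.  ]
```

>>> send_rows(plan=[{"linear":[0,0,-0.006],"delta_rot":[0,0,0],"fingers":0.04},{"linear":[0,0,-0.01],"delta_rot":[0,0,0],"fingers":0.04},{"linear":[0,0,-0.01],"delta_rot":[0,0,0],"fingers":0.04},{"linear":[0,0,-0.015],"delta_rot":[0,0,0],"fingers":0.04},{"linear":[0,0,-0.02],"delta_rot":[0,0,0],"fingers":0.04},{"linear":[0,0,-0.02],"delta_rot":[0,0,0],"fingers":0.04},{"linear":[0,0,-0.015],"delta_rot":[0,0,0],"fingers":0.04}])

```text
clock: 27.08
position: [0.5935, -0.0451, 0.1935]
ee_rot: [-0.004, 0.575, 0.818, -0.0]
contact_force: [0.4, -0.5, -1.7]
width: 0.0485
```

```bash
python3 - <<'E'
from h import *
go([.487,.2915,.18])
im,i=cap("wrist");cv2.imwrite('pics/w7.png',im[:,:,::-1])
E
```

```text
t 27.08 pos [ 0.5935 -0.0451  0.1935] yaw 109.8 q1,q6 [ -11. -121.] wid 0.0485 F [ 0.4 -0.5 -1.7]
  lin [0.3527 0.0138 0.0156] rot [-0.3  -0.35  0.  ]
```

View pics/w7.png

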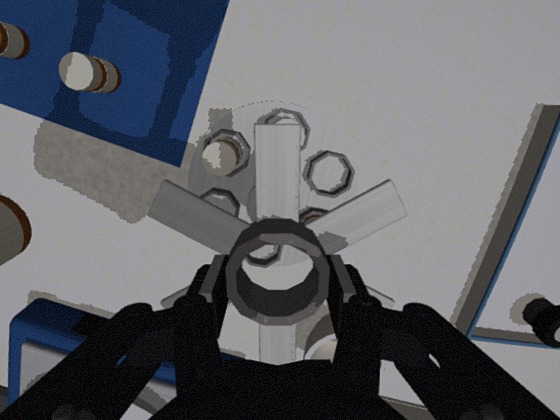

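>>> send_rows(plan=[{"linear":[0.0353,0.0014,0],"delta_rot":[-0.3,-0.3,0],"fingers":0.04},{"linear":[0.0353,0.0014,0],"delta_rot":[0,0,0],"fingers":0.04},{"linear":[0.0353,0.0014,0],"delta_rot":[0,0,0],"fingers":0.04},{"linear":[0.0353,0.0014,0],"delta_rot":[0,0,0],"fingers":0.04},{"linear":[0.0353,0.0014,0],"delta_rot":[0,0,0],"fingers":0.04},{"linear":[0.0353,0.0014,0],"delta_rot":[0,0,0],"fingers":0.04},{"linear":[0.0353,0.0014,0],"delta_rot":[0,0,0],"fingers":0.04},{"linear":[0.0353,0.0014,0],"delta_rot":[0,0,0],"fingers":0.04},{"linear":[0.0353,0.0014,0],"delta_rot":[0,0,0],"fingers":0.04},{"linear":[0.025,0,0],"delta_rot":[0,0,0],"fingers":0.04},{"linear":[0,0,0],"delta_rot":[0,0,0],"fingers":0.04}])

```text
clock: 28.05
position: [0.4914, 0.2921, 0.2023]
ee_rot: [0.01, 0.579, 0.815, 0.007]
contact_force: [0.4, -0.7, -1.6]
width: 0.0484
```

```bash
python3 - <<'E'
from h import *
go([.487,.2915,.06])
im,i=cap("top");print(pix([.487,.2915,.06],i))
for t,z in(("knob",.0465),("cover",.16)):
    for r in manip.masks_of(t,"top")[:2]:
        e=r["extent"]; print(t,r["p"],np.round(e),w([((e[0]+e[2])/2,(e[1]+e[3])/2)],z,i))
cv2.imwrite('pics/t8.png',cv2.resize(im[140:310,60:330],None,fx=2.9,fy=2.9)[:,:,::-1])
E
```

```text
t 28.05 pos [0.4914 0.2921 0.2023] yaw 109.2 q1,q6 [ 24. -85.] wid 0.0484 F [ 0.4 -0.7 -1.6]
  lin [ 0.002  -0.0076  0.1421] rot [1.32 0.45 0.01]
[[127.1935 246.3341]]
knob 0.81 [112. 174. 134. 195.] [[0.626  0.3104 0.0465]]
knob 0.43 [415. 251. 434. 263.] [[ 0.4687 -0.3582  0.0465]]
cover 0.74 [ 88. 207. 143. 275.] [[0.4919 0.2856 0.16  ]]
cover 0.7 [247. 163. 320. 238.] [[ 0.5753 -0.0483  0.16  ]]
```

View pics/t8.png

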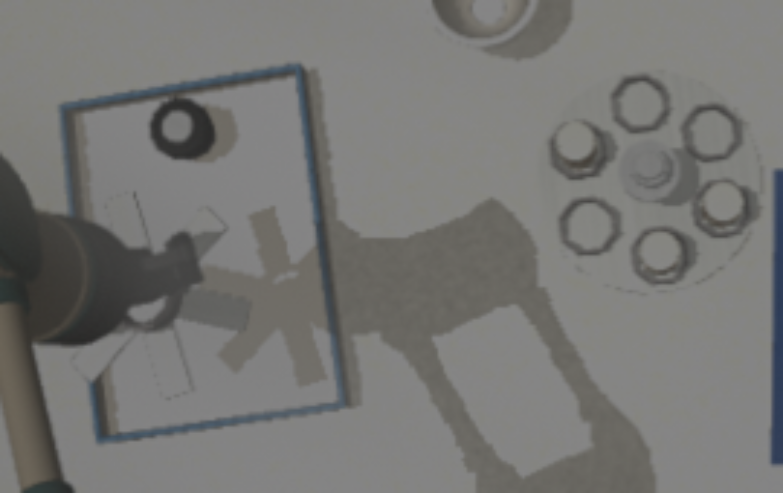

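>>> send_rows(plan=[{"linear":[0.002,-0.007,0.025],"delta_rot":[1.3,0.4,0],"fingers":0.04},{"linear":[0,0,0.025],"delta_rot":[0,0,0],"fingers":0.04},{"linear":[0,0,0.025],"delta_rot":[0,0,0],"fingers":0.04},{"linear":[0,0,0.025],"delta_rot":[0,0,0],"fingers":0.04},{"linear":[0,0,0.025],"delta_rot":[0,0,0],"fingers":0.04},{"linear":[0,0,0],"delta_rot":[0,0,0],"fingers":0.04}])

```text
clock: 28.7
position: [0.494, 0.2788, 0.077]
ee_rot: [0.006, 0.584, 0.812, 0.002]
contact_force: [-0.8, -0.3, -2.4]
width: 0.0484
```

```bash
python3 - <<'E'
from h import *
go([.487,.2915,.039])
E
```

```text
t 28.7 pos [0.494  0.2788 0.077 ] yaw 108.5 q1,q6 [ 23. -85.] wid 0.0484 F [-0.8 -0.3 -2.4]
  lin [ 0.0145 -0.003   0.0379] rot [0.58 0.48 0.  ]
```

>>> send_rows(plan=[{"linear":[0.014,-0.003,0.006],"delta_rot":[0.6,0.5,0],"fingers":0.04},{"linear":[0,0,0.006],"delta_rot":[0,0,0],"fingers":0.04},{"linear":[0,0,0],"delta_rot":[0,0,0],"fingers":0.04}])

```text
clock: 28.95
position: [0.4887, 0.289, 0.0655]
ee_rot: [-0.0, 0.586, 0.81, -0.0]
contact_force: [-0.1, -0.3, -1.7]
width: 0.0484
```

```bash
python3 - <<'E'
from h import *
go([.487,.2915,.039])
E
```

```text
t 28.95 pos [0.4887 0.289  0.0655] yaw 108.2 q1,q6 [ 24. -85.] wid 0.0484 F [-0.1 -0.3 -1.7]
  lin [ 0.0029 -0.0008  0.0265] rot [-0.02 -0.    0.  ]
```

>>> send_rows(plan=[{"linear":[0.002,0,0.009],"delta_rot":[0,0,0],"fingers":0.04},{"linear":[0,0,0.009],"delta_rot":[0,0,0],"fingers":0.04},{"linear":[0,0,0.006],"delta_rot":[0,0,0],"fingers":0.04},{"linear":[0,0,0.002],"delta_rot":[0,0,0],"fingers":0.04},{"linear":[0,0,0.002],"delta_rot":[0,0,0],"fingers":0.04},{"linear":[0,0,0.002],"delta_rot":[0,0,0],"fingers":0.04}])

```text
clock: 29.45
position: [0.4913, 0.292, 0.0368]
ee_rot: [0.002, 0.586, 0.81, 0.003]
contact_force: [0.2, -0.4, 2.6]
width: 0.0489
```

```bash
python3 - <<'E'
from h import *
go([.487,.2915,.0375])
E
```

```text
t 29.45 pos [0.4913 0.292  0.0368] yaw 108.3 q1,q6 [ 24. -84.] wid 0.0489 F [ 0.2 -0.4  2.6]
  lin [ 0.0008 -0.0043 -0.0008] rot [ 0.48 -0.01 -0.  ]
```

>>> send_rows(plan=[{"linear":[0,0,0],"delta_rot":[0,0,0],"fingers":0.064},{"linear":[0,0,0],"delta_rot":[0,0,0],"fingers":0.064},{"linear":[0,0,0],"delta_rot":[0,0,0],"fingers":0.064},{"linear":[0,0,-0.015],"delta_rot":[0,0,0],"fingers":0.064},{"linear":[0,0,-0.03],"delta_rot":[0,0,0],"fingers":0.064},{"linear":[0,0,-0.04],"delta_rot":[0,0,0],"fingers":0.064},{"linear":[0,0,-0.04],"delta_rot":[0,0,0],"fingers":0.055},{"linear":[0,0,-0.02],"delta_rot":[0,0,0],"fingers":0.05}])

```text
clock: 30.12
position: [0.4876, 0.2905, 0.1829]
ee_rot: [-0.0, 0.586, 0.81, -0.001]
contact_force: [0.7, 0.5, 0.8]
width: 0.0498
```

```bash
python3 - <<'E'
from h import *
go([.44,-.19,.18])
im,i=cap("wrist");j=im.copy()
im,i=cap("top")
for r in manip.masks_of("spare1","top"):
    if r["p"]>.3: e=r["extent"];print("vial",round(r["p"],2),np.round(e,1))
for r in manip.masks_of("rack","top")[:1]: print(r["extent"])
c=cv2.resize(im[150:300,240:450],None,fx=3.8,fy=3.8)
cv2.imwrite('pics/t9.png',c[:,:,::-1]); cv2.imwrite('pics/w9.png',j[:,:,::-1])
E
```

```text
t 30.12 pos [0.4876 0.2905 0.1829] yaw 108.3 q1,q6 [ 24. -84.] wid 0.0498 F [0.7 0.5 0.8]
  lin [-0.4414 -0.1958  0.0039] rot [-0.16  0.05 -0.  ]
vial 0.78 [380.4 262.9 396.2 276.7]
vial 0.75 [416.1 248.1 433.3 262.1]
vial 0.56 [399.4 217.2 420.7 233.9]
vial 0.54 [359.3 218.3 377.2 230. ]
vial 0.46 [339.5 265.4 355.6 278.5]
[246.2, 163.8, 323.6, 241.2]
```

View pics/t9.png

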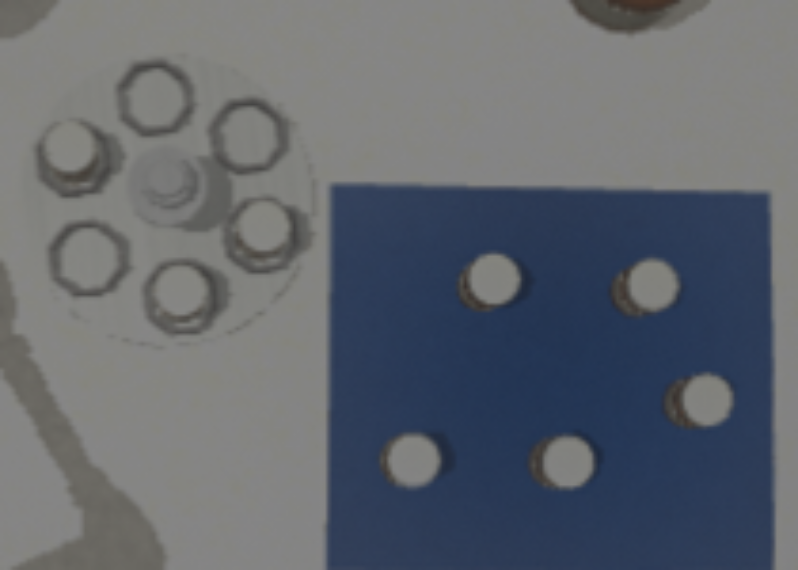

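View pics/w9.png

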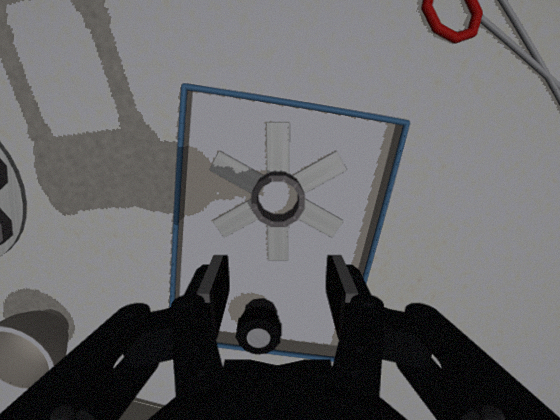

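Three sockets are empty, at crop positions (155,97), (249,135) and (88,259). The cover lies flat in the tray around (278,195) in the wrist view, with the knob beside it.

```bash
python3 - <<'E'
from h import *
from scipy.optimize import least_squares
np.set_printoptions(precision=4,suppress=True)
i=manip.camera_info("top"); f=lambda L:np.array(L)/3.8+[240,150]
em=w(f([(155,97),(249,135),(88,259)]),.02,i)[:,:2]; ke=w(f([(74,146),(263,225),(182,287)]),.056,i)[:,:2]
P=np.r_[em,ke]; 
def S(p): 
    a=np.radians(p[2]+60*np.round((np.degrees(np.arctan2(*(P-p[:2]).T[::-1]))-p[2])/60)); return p[:2]+.06*np.c_[np.cos(a),np.sin(a)]
r=least_squares(lambda p:(S(p)-P).ravel(),[.595,-.048,8],x_scale=[.01,.01,10]); print(r.x,"resid mm",(S(r.x)-P)*1000)
q=[.595,-.048,r.x[2]]
for k in range(3): d=S(r.x)[k]-r.x[:2]; print("empty",np.degrees(np.arctan2(d[1],d[0])),"fit",S(r.x)[k],"w/ axis .595,-.048:",np.array([.595,-.048])+d)
print("spares",w(f([(493,279),(652,286),(707,400),(567,461),(413,460)]),.05,i)[:,:2])
E
```

```text
[ 0.5938 -0.0501  7.855 ] resid mm [[ 0.7907 -0.0422]
 [ 0.698   0.1172]
 [ 1.3085  0.4878]
 [-0.373   1.3172]
 [-0.6425 -1.6398]
 [-1.7817 -0.2403]]
empty 7.854964733862519 fit [ 0.6532 -0.0419] w/ axis .595,-.048: [ 0.6544 -0.0398]
empty -52.14503526613752 fit [ 0.6306 -0.0975] w/ axis .595,-.048: [ 0.6318 -0.0954]
empty 127.85496473386249 fit [ 0.557  -0.0027] w/ axis .595,-.048: [ 0.5582 -0.0006]
spares [[ 0.542  -0.2365]
 [ 0.538  -0.3296]
 [ 0.4721 -0.3607]
 [ 0.4377 -0.278 ]
 [ 0.4387 -0.1895]]
```

>>> send_rows(plan=[{"linear":[-0.0397,-0.0087,0],"delta_rot":[0,0,0],"fingers":0.055},{"linear":[-0.0397,-0.0087,0],"delta_rot":[0,0,0],"fingers":0.055},{"linear":[-0.0397,-0.0087,0],"delta_rot":[0,0,0],"fingers":0.055},{"linear":[-0.0397,-0.0087,0],"delta_rot":[0,0,0],"fingers":0.055},{"linear":[-0.0397,-0.0087,0],"delta_rot":[0,0,0],"fingers":0.055},{"linear":[-0.0397,-0.0087,0],"delta_rot":[0,0,0],"fingers":0.055},{"linear":[-0.0397,-0.0087,0],"delta_rot":[0,0,0],"fingers":0.055},{"linear":[-0.0397,-0.0087,0],"delta_rot":[0,0,0],"fingers":0.055},{"linear":[-0.0397,-0.0087,0],"delta_rot":[0,0,0],"fingers":0.055},{"linear":[-0.0397,-0.0087,0],"delta_rot":[0,0,0],"fingers":0.055},{"linear":[-0.0397,-0.0087,0],"delta_rot":[0,0,0],"fingers":0.055},{"linear":[0,0,0],"delta_rot":[0,0,0],"fingers":0.055}])

```text
clock: 31.32
position: [0.5231, -0.1668, 0.1562]
ee_rot: [-0.018, 0.582, 0.813, -0.012]
contact_force: [0.3, 0.7, -0.2]
width: 0.0551
```

```bash
cat >> h.py <<'E'
from scipy.optimize import least_squares
A=np.linspace(0,2*np.pi,36)
def vials(cam="wrist",z0=0.,pmin=.35,name="spare1"):
    "vial positions from extents, cylinder model r=15 h=50"
    im,i=cap(cam)
    for d in manip.find_in(name,cam):
        e=d["extent"]
        if d["p"]<pmin or min(e[0],e[1],559-e[2],419-e[3])<4: continue
        f=lambda p:(lambda q:np.r_[q.min(0),q.max(0)]-e)(pix([[p[0]+.015*np.cos(t),p[1]+.015*np.sin(t),z] for t in A for z in(z0,z0+.05)],i))
        s=least_squares(f,w([((e[0]+e[2])/2,(e[1]+e[3])/2)],.03,i)[0,:2]); print("vial",round(d["p"],2),np.round(e),s.x,"res px",np.abs(s.fun).max().round(1))
E
python3 - <<'E'
from h import *
go([.543,-.2345,.16],98)
vials("top"); vials("wrist")
E
```

```text
t 31.32 pos [ 0.5231 -0.1668  0.1562] yaw 108.8 q1,q6 [ -24. -133.] wid 0.0551 F [ 0.3  0.7 -0.2]
  lin [-0.0704 -0.0032 -0.0047] rot [-2.38 -0.63 10.86]
vial 0.73 [339. 266. 353. 280.] [ 0.4347 -0.1862] res px 0.9
vial 0.53 [408. 224. 419. 233.] [ 0.5331 -0.3393] res px 3.6
vial 0.95 [ 40. 153. 106. 198.] [ 0.5429 -0.3301] res px 2.4
vial 0.81 [255.  84. 298. 130.] [ 0.4403 -0.1878] res px 1.1
vial 0.76 [ 15.  53.  90. 101.] [ 0.4734 -0.3591] res px 1.4
vial 0.59 [155. 185. 205. 234.] [ 0.5427 -0.2373] res px 0.5
vial 0.57 [129.  40. 192.  92.] [ 0.4402 -0.2791] res px 1.6
```

>>> send_rows(plan=[{"linear":[-0.03,-0.001,0],"delta_rot":[-2.3,-0.6,5],"fingers":0.055},{"linear":[-0.036,0,0],"delta_rot":[0,0,5.5],"fingers":0.055},{"linear":[0,0,0],"delta_rot":[0,0,0],"fingers":0.055}])

```text
clock: 31.77
position: [0.5391, -0.2163, 0.1544]
ee_rot: [-0.006, 0.651, 0.759, 0.003]
contact_force: [1.1, 0.0, 0.4]
width: 0.0549
```

```bash
python3 - <<'E'
from h import *
go([.543,-.236,.10],98)
vials("wrist")
E
```

```text
t 31.77 pos [ 0.5391 -0.2163  0.1544] yaw 98.7 q1,q6 [ -29. -128.] wid 0.0549 F [1.1 0.  0.4]
  lin [-0.0207  0.001   0.0542] rot [-0.18 -0.72  0.72]
vial 0.91 [111. 166. 166. 218.] [ 0.5416 -0.3311] res px 2.7
vial 0.89 [306.  64. 358. 111.] [ 0.4403 -0.1902] res px 0.9
vial 0.84 [184.  44. 240.  97.] [ 0.4416 -0.2785] res px 1.8
vial 0.76 [229. 185. 269. 236.] [ 0.5436 -0.2375] res px 0.5
vial 0.61 [347. 196. 520. 338.] [ 0.5728 -0.062 ] res px 61.1
vial 0.59 [ 70.  77. 138. 124.] [ 0.4734 -0.3596] res px 1.4
```

>>> send_rows(plan=[{"linear":[-0.022,0.001,0.025],"delta_rot":[-0.2,-0.7,0.7],"fingers":0.055},{"linear":[0,0,0.025],"delta_rot":[0,0,0],"fingers":0.055},{"linear":[0,0,0],"delta_rot":[0,0,0],"fingers":0.055}])

```text
clock: 32.12
position: [0.5415, -0.2268, 0.1041]
ee_rot: [-0.003, 0.651, 0.759, 0.002]
contact_force: [-0.4, 1.2, 0.6]
width: 0.0554
```

```bash
python3 - <<'E'
from h import *
go([.5435,-.2373,.044],98)
E
```

```text
t 32.12 pos [ 0.5415 -0.2268  0.1041] yaw 98.7 q1,q6 [ -30. -129.] wid 0.0554 F [-0.4  1.2  0.6]
  lin [-0.0111  0.0004  0.06  ] rot [-0.05 -0.39  0.73]
```

>>> send_rows(plan=[{"linear":[-0.012,0.0005,0.01],"delta_rot":[0,-0.4,0.7],"fingers":0.055},{"linear":[0,0,0.01],"delta_rot":[0,0,0],"fingers":0.055},{"linear":[0,0,0],"delta_rot":[0,0,0],"fingers":0.055}])

```text
clock: 32.37
position: [0.5441, -0.2351, 0.0838]
ee_rot: [-0.001, 0.654, 0.757, -0.0]
contact_force: [0.3, 0.8, 0.3]
width: 0.0548
```

```bash
python3 - <<'E'
from h import *
go([.5435,-.2373,.044],98)
E
```

```text
t 32.37 pos [ 0.5441 -0.2351  0.0838] yaw 98.3 q1,q6 [ -30. -128.] wid 0.0548 F [0.3 0.8 0.3]
  lin [-0.0021 -0.0009  0.0398] rot [-0.07 -0.02  0.31]
```

>>> send_rows(force=30, plan=[{"linear":[-0.002,-0.001,0.014],"delta_rot":[0,0,0],"fingers":0.055},{"linear":[0,0,0.014],"delta_rot":[0,0,0],"fingers":0.055},{"linear":[0,0,0.01],"delta_rot":[0,0,0],"fingers":0.055},{"linear":[0,0,0],"delta_rot":[0,0,0],"fingers":0.05},{"linear":[0,0,0],"delta_rot":[0,0,0],"fingers":0.02},{"linear":[0,0,0],"delta_rot":[0,0,0],"fingers":0.02},{"linear":[0,0,0],"delta_rot":[0,0,0],"fingers":0.02},{"linear":[0,0,0],"delta_rot":[0,0,0],"fingers":0.02},{"linear":[0,0,0],"delta_rot":[0,0,0],"fingers":0.02}])

```text
clock: 33.12
position: [0.547, -0.2366, 0.0501]
ee_rot: [0.004, 0.653, 0.758, 0.001]
contact_force: [1.1, 0.5, -0.5]
width: 0.0293
```

```bash
python3 - <<'E'
from h import *
go([.6544,-.0398,.12],98)
im,i=cap("wrist");cv2.imwrite('pics/w10.png',im[:,:,::-1])
E
```

```text
t 33.12 pos [ 0.547  -0.2366  0.0501] yaw 98.5 q1,q6 [ -30. -129.] wid 0.0293 F [ 1.1  0.5 -0.5]
  lin [ 0.1784  0.1358 -0.07  ] rot [0.34 0.26 0.51]
```

View pics/w10.png

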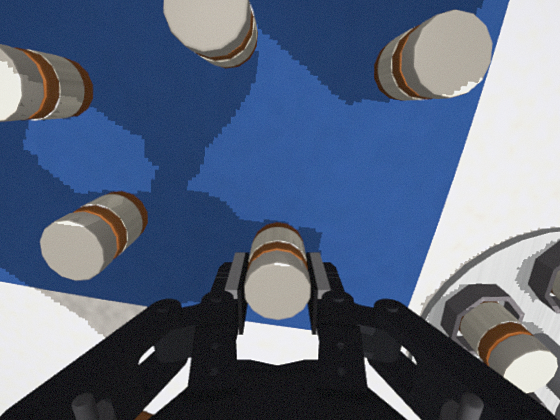

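>>> send_rows(plan=[{"linear":[0,0,-0.02],"delta_rot":[0,0,0],"fingers":0.02},{"linear":[0,0,-0.035],"delta_rot":[0,0,0],"fingers":0.02},{"linear":[0,0,-0.035],"delta_rot":[0,0,0],"fingers":0.02},{"linear":[0.0297,0.0225,-0.006],"delta_rot":[0,0,0],"fingers":0.02},{"linear":[0.0297,0.0225,0],"delta_rot":[0,0,0],"fingers":0.02},{"linear":[0.0297,0.0225,0],"delta_rot":[0,0,0],"fingers":0.02},{"linear":[0.0297,0.0225,0],"delta_rot":[0,0,0],"fingers":0.02},{"linear":[0.0297,0.0225,0],"delta_rot":[0,0,0],"fingers":0.02},{"linear":[0.02,0.015,0],"delta_rot":[0,0,0],"fingers":0.02},{"linear":[0,0,0],"delta_rot":[0,0,0],"fingers":0.02}])

```text
clock: 34.0
position: [0.6532, -0.0469, 0.1543]
ee_rot: [0.007, 0.656, 0.755, 0.003]
contact_force: [-0.5, 0.2, 0.2]
width: 0.0294
```

```bash
python3 - <<'E'
from h import *
go([.6544,-.0398,.12],98)
vials("wrist",manip.get_state()["position"][2]-.0501)
E
```

```text
t 34.0 pos [ 0.6532 -0.0469  0.1543] yaw 98.0 q1,q6 [ -10. -108.] wid 0.0294 F [-0.5  0.2  0.2]
  lin [0.0071 0.0017 0.0343] rot [ 0.79  0.37 -0.  ]
vial 0.83 [244. 221. 308. 320.] [ 0.6527 -0.0482] res px 1.4
vial 0.49 [182.  15. 390. 232.] [ 0.5773 -0.0548] res px 73.6
```

>>> send_rows(plan=[{"linear":[0.008,0.0015,0.02],"delta_rot":[0.8,0.4,0],"fingers":0.02},{"linear":[0,0,0.025],"delta_rot":[0,0,0],"fingers":0.02},{"linear":[0,0,0.015],"delta_rot":[0,0,0],"fingers":0.02},{"linear":[0,0,0],"delta_rot":[0,0,0],"fingers":0.02}])

```text
clock: 34.43
position: [0.6497, -0.0463, 0.0912]
ee_rot: [-0.0, 0.658, 0.753, -0.003]
contact_force: [-0.4, 0.2, -0.0]
width: 0.029
```

```bash
python3 - <<'E'
from h import *
go([.6544,-.0388,.078],98)
E
```

```text
t 34.43 pos [ 0.6497 -0.0463  0.0912] yaw 97.7 q1,q6 [ -10. -108.] wid 0.029 F [-0.4  0.2 -0. ]
  lin [0.0069 0.0057 0.0132] rot [-0.27  0.2  -0.32]
```

>>> send_rows(plan=[{"linear":[0.007,0.006,0.004],"delta_rot":[-0.3,0.2,0],"fingers":0.02},{"linear":[0,0,0.004],"delta_rot":[0,0,0],"fingers":0.02},{"linear":[0,0,0],"delta_rot":[0,0,0],"fingers":0.02},{"linear":[0,0,0],"delta_rot":[0,0,0],"fingers":0.02}])

```text
clock: 34.77
position: [0.6534, -0.0409, 0.0811]
ee_rot: [-0.001, 0.66, 0.751, -0.001]
contact_force: [0.5, 0.2, -0.2]
width: 0.0291
```

```bash
python3 - <<'E'
from h import *
go([.6544,-.0388,.057],98)
im,i=cap("wrist"); 
vials("wrist",manip.get_state()["position"][2]-.0501)
p=[[.6544+.0185*np.cos(t),-.0388+.0185*np.sin(t),.02] for t in A]
for q in pix(p,i): cv2.circle(im,tuple(int(round(c)) for c in q),1,(255,0,0),-1)
cv2.imwrite('pics/w11.png',im[:,:,::-1])
E
```

```text
t 34.77 pos [ 0.6534 -0.0409  0.0811] yaw 97.4 q1,q6 [ -10. -107.] wid 0.0291 F [ 0.5  0.2 -0.2]
  lin [0.0019 0.0014 0.0241] rot [-0.17 -0.07 -0.59]
vial 0.92 [243. 220. 310. 319.] [ 0.6518 -0.0424] res px 0.4
```

View pics/w11.png

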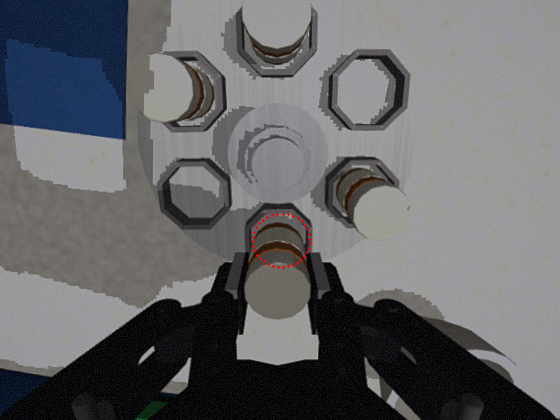

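The projected socket rim matches the real one at (281,241). Next I'll shift about 2 mm and insert.

>>> send_rows(plan=[{"linear":[0.0025,0.0023,0.003],"delta_rot":[-0.2,0,0],"fingers":0.02},{"linear":[0,0,0.004],"delta_rot":[0,0,0],"fingers":0.02},{"linear":[0,0,0.005],"delta_rot":[0,0,0],"fingers":0.02},{"linear":[0,0,0.003],"delta_rot":[0,0,0],"fingers":0.02},{"linear":[0,0,0],"delta_rot":[0,0,0],"fingers":0.02}])

```text
clock: 35.33
position: [0.6568, -0.0377, 0.0673]
ee_rot: [0.002, 0.66, 0.752, 0.002]
contact_force: [-0.5, 0.8, -0.4]
width: 0.029
```

```bash
python3 - <<'E'
from h import *
go([.6544,-.0388,.057],98)
vials("wrist",manip.get_state()["position"][2]-.0501)
E
```

```text
t 35.33 pos [ 0.6568 -0.0377  0.0673] yaw 97.4 q1,q6 [  -9. -107.] wid 0.029 F [-0.5  0.8 -0.4]
  lin [-0.0008 -0.0026  0.0102] rot [ 0.31  0.02 -0.56]
vial 0.86 [245. 221. 307. 319.] [ 0.6559 -0.0392] res px 2.0
```

>>> send_rows(plan=[{"linear":[-0.0005,-0.002,0.004],"delta_rot":[0.3,0,0],"fingers":0.02},{"linear":[0,0,0.004],"delta_rot":[0,0,0],"fingers":0.02},{"linear":[0,0,0.003],"delta_rot":[0,0,0],"fingers":0.02},{"linear":[0,0,0.001],"delta_rot":[0,0,0],"fingers":0.02},{"linear":[0,0,0.001],"delta_rot":[0,0,0],"fingers":0.02}])

```text
clock: 35.85
position: [0.6553, -0.0388, 0.0539]
ee_rot: [0.001, 0.66, 0.751, 0.0]
contact_force: [-1.3, 1.8, 13.9]
width: 0.0291
```

```bash
python3 - <<'E'
from h import *
go([.6544,-.0388,.056],98)
E
```

```text
t 35.85 pos [ 0.6553 -0.0388  0.0539] yaw 97.4 q1,q6 [  -9. -107.] wid 0.0291 F [-1.3  1.8 13.9]
  lin [ 0.0001 -0.0009 -0.0021] rot [ 0.05  0.04 -0.57]
```

>>> send_rows(plan=[{"linear":[0,0,0],"delta_rot":[0,0,0],"fingers":0.043},{"linear":[0,0,0],"delta_rot":[0,0,0],"fingers":0.043},{"linear":[0,0,0],"delta_rot":[0,0,0],"fingers":0.043},{"linear":[0,0,-0.01],"delta_rot":[0,0,0],"fingers":0.043},{"linear":[0,0,-0.03],"delta_rot":[0,0,0],"fingers":0.043},{"linear":[0,0,-0.035],"delta_rot":[0,0,0],"fingers":0.055},{"linear":[0,0,-0.03],"delta_rot":[0,0,0],"fingers":0.055}])

```text
clock: 36.43
position: [0.6505, -0.038, 0.1555]
ee_rot: [-0.007, 0.66, 0.751, -0.005]
contact_force: [1.0, -0.3, -0.2]
width: 0.0544
```

>>> send_rows(plan=[{"linear":[-0.0172,-0.0329,0],"delta_rot":[0,0,0],"fingers":0.055},{"linear":[-0.0172,-0.0329,0],"delta_rot":[0,0,0],"fingers":0.055},{"linear":[-0.0172,-0.0329,0],"delta_rot":[0,0,0],"fingers":0.055},{"linear":[-0.0172,-0.0329,0],"delta_rot":[0,0,0],"fingers":0.055},{"linear":[-0.0172,-0.0329,0],"delta_rot":[0,0,0],"fingers":0.055},{"linear":[-0.0172,-0.0329,0],"delta_rot":[0,0,0],"fingers":0.055},{"linear":[-0.015,-0.025,0],"delta_rot":[0,0,0],"fingers":0.055},{"linear":[0,0,0],"delta_rot":[0,0,7],"fingers":0.055},{"linear":[0,0,0],"delta_rot":[0,0,7],"fingers":0.055},{"linear":[0,0,0],"delta_rot":[0,0,7],"fingers":0.055},{"linear":[0,0,0],"delta_rot":[0,0,7],"fingers":0.055},{"linear":[0,0,0],"delta_rot":[0,0,7],"fingers":0.055}])

```text
clock: 37.43
position: [0.4446, -0.1917, 0.1769]
ee_rot: [0.01, 0.857, 0.515, 0.006]
contact_force: [-0.5, 0.5, 0.0]
width: 0.0549
```

>>> send_rows(plan=[{"linear":[0,0,0],"delta_rot":[0,0,7],"fingers":0.055},{"linear":[0,0,0],"delta_rot":[0,0,7],"fingers":0.055},{"linear":[0,0,0],"delta_rot":[0,0,7],"fingers":0.055},{"linear":[0,0,0],"delta_rot":[0,0,0],"fingers":0.055}])

```text
clock: 37.77
position: [0.4449, -0.1923, 0.181]
ee_rot: [0.011, 0.938, 0.345, 0.01]
contact_force: [-0.1, -1.6, -0.7]
width: 0.0551
```

```bash
python3 - <<'E'
from h import *
go([.442,-.188,.13],38)
vials("wrist")
E
```

```text
t 37.77 pos [ 0.4449 -0.1923  0.181 ] yaw 40.4 q1,q6 [-32. -72.] wid 0.0551 F [-0.1 -1.6 -0.7]
  lin [ 0.0001 -0.0065  0.0509] rot [ 1.55 -0.65  2.43]
vial 0.93 [256. 168. 291. 212.] [ 0.4407 -0.1905] res px 0.8
vial 0.91 [194. 231. 234. 270.] [ 0.4368 -0.2754] res px 5.7
vial 0.79 [247. 311. 272. 363.] [ 0.5405 -0.3315] res px 2.1
```

>>> send_rows(plan=[{"linear":[0,-0.005,0.025],"delta_rot":[1.5,-0.6,2.4],"fingers":0.055},{"linear":[0,0,0.025],"delta_rot":[0,0,0],"fingers":0.055},{"linear":[0,0,0.025],"delta_rot":[0,0,0],"fingers":0.055},{"linear":[0,0,0.01],"delta_rot":[0,0,0],"fingers":0.055},{"linear":[0,0,0],"delta_rot":[0,0,0],"fingers":0.055}])

```text
clock: 38.28
position: [0.4453, -0.1904, 0.0968]
ee_rot: [0.004, 0.942, 0.334, 0.003]
contact_force: [0.5, -0.7, 0.1]
width: 0.0553
```

```bash
python3 - <<'E'
from h import *
go([.4415,-.19,.047],38)
E
```

```text
t 38.28 pos [ 0.4453 -0.1904  0.0968] yaw 39.1 q1,q6 [-31. -70.] wid 0.0553 F [ 0.5 -0.7  0.1]
  lin [-0.0028 -0.0032  0.0498] rot [ 0.56 -0.22  1.06]
```

>>> send_rows(plan=[{"linear":[-0.003,-0.0035,0.015],"delta_rot":[0.5,-0.2,1],"fingers":0.055},{"linear":[0,-0.0005,0.016],"delta_rot":[0,0,0],"fingers":0.055},{"linear":[0,0,0.01],"delta_rot":[0,0,0],"fingers":0.055},{"linear":[0,0,0.003],"delta_rot":[0,0,0],"fingers":0.055},{"linear":[0,0,0.001],"delta_rot":[0,0,0],"fingers":0.02},{"linear":[0,0,0],"delta_rot":[0,0,0],"fingers":0.02},{"linear":[0,0,0],"delta_rot":[0,0,0],"fingers":0.02},{"linear":[0,0,0],"delta_rot":[0,0,0],"fingers":0.02},{"linear":[0,0,0],"delta_rot":[0,0,0],"fingers":0.02}])

```text
clock: 39.03
position: [0.4447, -0.1916, 0.0561]
ee_rot: [0.004, 0.943, 0.331, 0.003]
contact_force: [0.6, 0.5, 0.5]
width: 0.0289
```

```bash
python3 - <<'E'
from h import *
go([.558,.0004,.15],38)
vials("wrist")
E
```

```text
t 39.03 pos [ 0.4447 -0.1916  0.0561] yaw 38.7 q1,q6 [-32. -70.] wid 0.0289 F [0.6 0.5 0.5]
  lin [ 0.2089 -0.078  -0.0939] rot [ 0.58 -0.21  0.71]
vial 0.96 [153. 360. 192. 405.] [ 0.449  -0.3017] res px 27.5
vial 0.76 [246. 218. 310. 311.] [ 0.4443 -0.1915] res px 0.5
vial 0.55 [156. 403. 168. 413.] [ 0.4574 -0.329 ] res px 46.5
```

>>> send_rows(plan=[{"linear":[0,0,-0.02],"delta_rot":[0,0,0],"fingers":0.02},{"linear":[0,0,-0.035],"delta_rot":[0,0,0],"fingers":0.02},{"linear":[0,0,-0.035],"delta_rot":[0,0,0],"fingers":0.02},{"linear":[0.0349,-0.013,-0.006],"delta_rot":[0.5,0,0],"fingers":0.02},{"linear":[0.0349,-0.013,0],"delta_rot":[0,0,0],"fingers":0.02},{"linear":[0.0349,-0.013,0],"delta_rot":[0,0,0],"fingers":0.02},{"linear":[0.0349,-0.013,0],"delta_rot":[0,0,0],"fingers":0.02},{"linear":[0.0349,-0.013,0],"delta_rot":[0,0,0],"fingers":0.02},{"linear":[0.027,-0.01,0],"delta_rot":[0,0,0],"fingers":0.02},{"linear":[0,0,0],"delta_rot":[0,0,0],"fingers":0.02}])

```text
clock: 39.97
position: [0.5602, -0.0015, 0.1606]
ee_rot: [0.001, 0.945, 0.327, 0.006]
contact_force: [-0.2, -0.6, -0.3]
width: 0.0292
```

```bash
python3 - <<'E'
from h import *
go([.558,.0004,.095],38)
E
```

```text
t 39.97 pos [ 0.5602 -0.0015  0.1606] yaw 38.2 q1,q6 [ -7. -46.] wid 0.0292 F [-0.2 -0.6 -0.3]
  lin [-0.0011 -0.0032  0.0655] rot [ 0.33 -0.56  0.21]
```

>>> send_rows(plan=[{"linear":[-0.001,-0.003,0.02],"delta_rot":[0.3,-0.5,0],"fingers":0.02},{"linear":[0,0,0.02],"delta_rot":[0,0,0],"fingers":0.02},{"linear":[0,0,0.02],"delta_rot":[0,0,0],"fingers":0.02},{"linear":[0,0,0],"delta_rot":[0,0,0],"fingers":0.02}])

```text
clock: 40.3
position: [0.5597, 0.0025, 0.1007]
ee_rot: [0.002, 0.944, 0.331, 0.003]
contact_force: [-0.3, -0.8, -0.5]
width: 0.0283
```

```bash
python3 - <<'E'
from h import *
go([.558,.0004,.086],38)
E
```

```text
t 40.3 pos [0.5597 0.0025 0.1007] yaw 38.6 q1,q6 [ -7. -45.] wid 0.0283 F [-0.3 -0.8 -0.5]
  lin [-0.0027  0.0005  0.0147] rot [ 0.26 -0.22  0.61]
```

>>> send_rows(plan=[{"linear":[-0.0027,0.0005,0.008],"delta_rot":[0.3,-0.2,0],"fingers":0.02},{"linear":[0,0,0.007],"delta_rot":[0,0,0],"fingers":0.02},{"linear":[0,0,0],"delta_rot":[0,0,0],"fingers":0.02},{"linear":[0,0,0],"delta_rot":[0,0,0],"fingers":0.02}])

```text
clock: 40.63
position: [0.5578, -0.0012, 0.086]
ee_rot: [-0.0, 0.944, 0.33, -0.0]
contact_force: [0.4, -0.6, -0.6]
width: 0.0289
```

```bash
python3 - <<'E'
from h import *
go([.558,.0004,.062],38)
vials("wrist",manip.get_state()["position"][2]-.0561)
E
```

```text
t 40.63 pos [ 0.5578 -0.0012  0.086 ] yaw 38.6 q1,q6 [ -7. -46.] wid 0.0289 F [ 0.4 -0.6 -0.6]
  lin [ 0.0012 -0.0011  0.024 ] rot [-0.02 -0.    0.56]
vial 0.64 [244. 216. 308. 311.] [ 0.5564 -0.0013] res px 0.9
vial 0.53 [366. 358. 380. 390.] [ 0.6522 -0.0289] res px 34.7
```

>>> send_rows(plan=[{"linear":[0.0018,-0.0008,0.004],"delta_rot":[0,0,0],"fingers":0.02},{"linear":[0,0,0.005],"delta_rot":[0,0,0],"fingers":0.02},{"linear":[0,0,0.004],"delta_rot":[0,0,0],"fingers":0.02},{"linear":[0,0,0],"delta_rot":[0,0,0],"fingers":0.02}])

```text
clock: 41.07
position: [0.5605, 0.0004, 0.0742]
ee_rot: [0.001, 0.944, 0.33, 0.002]
contact_force: [0.1, 0.3, -0.9]
width: 0.0284
```

```bash
python3 - <<'E'
from h import *
go([.558,.0004,.062],38)
E
```

```text
t 41.07 pos [0.5605 0.0004 0.0742] yaw 38.5 q1,q6 [ -7. -46.] wid 0.0284 F [ 0.1  0.3 -0.9]
  lin [-0.002  -0.0016  0.0122] rot [ 0.2  -0.22  0.54]
```

>>> send_rows(plan=[{"linear":[-0.002,-0.0013,0.004],"delta_rot":[0.2,-0.2,0],"fingers":0.02},{"linear":[0,0,0.004],"delta_rot":[0,0,0],"fingers":0.02},{"linear":[0,0,0.004],"delta_rot":[0,0,0],"fingers":0.02},{"linear":[0,0,0.0015],"delta_rot":[0,0,0],"fingers":0.02}])

```text
clock: 41.4
position: [0.5589, -0.0001, 0.06]
ee_rot: [0.001, 0.944, 0.33, 0.001]
contact_force: [-2.8, -1.5, 14.0]
width: 0.029
```

```bash
python3 - <<'E'
from h import *
go([.558,.0004,.062],38)
E
```

```text
t 41.4 pos [ 0.5589 -0.0001  0.06  ] yaw 38.6 q1,q6 [ -7. -46.] wid 0.029 F [-2.8 -1.5 14. ]
  lin [-0.0004 -0.0009 -0.002 ] rot [ 0.09 -0.07  0.57]
```

>>> send_rows(plan=[{"linear":[0,0,0],"delta_rot":[0,0,0],"fingers":0.043},{"linear":[0,0,0],"delta_rot":[0,0,0],"fingers":0.043},{"linear":[0,0,0],"delta_rot":[0,0,0],"fingers":0.043},{"linear":[0,0,-0.01],"delta_rot":[0,0,0],"fingers":0.043},{"linear":[0,0,-0.03],"delta_rot":[0,0,0],"fingers":0.043},{"linear":[0,0,-0.035],"delta_rot":[0,0,0],"fingers":0.055},{"linear":[0,0,-0.03],"delta_rot":[0,0,0],"fingers":0.055}])

```text
clock: 41.98
position: [0.553, 0.0009, 0.162]
ee_rot: [-0.004, 0.944, 0.33, -0.008]
contact_force: [0.6, 0.3, 0.2]
width: 0.0547
```

>>> send_rows(plan=[{"linear":[-0.0332,0.0179,0],"delta_rot":[0,0,0],"fingers":0.055},{"linear":[-0.0332,0.0179,0],"delta_rot":[0,0,0],"fingers":0.055},{"linear":[-0.0332,0.0179,0],"delta_rot":[0,0,0],"fingers":0.055},{"linear":[-0.0332,0.0179,0],"delta_rot":[0,0,0],"fingers":0.055},{"linear":[-0.0332,0.0179,0],"delta_rot":[0,0,0],"fingers":0.055},{"linear":[-0.0332,0.0179,0],"delta_rot":[0,0,0],"fingers":0.055},{"linear":[-0.0332,0.0179,0],"delta_rot":[0,0,0],"fingers":0.055},{"linear":[-0.025,0.013,0],"delta_rot":[0,0,0],"fingers":0.055},{"linear":[0,0,0],"delta_rot":[0,0,0],"fingers":0.055}])

```text
clock: 42.73
position: [0.443, -0.2783, 0.1811]
ee_rot: [0.006, 0.942, 0.335, 0.005]
contact_force: [-0.3, 0.7, 0.3]
width: 0.0553
```

```bash
python3 - <<'E'
from h import *
go([.441,-.2775,.1],38)
vials("wrist")
E
```

```text
t 42.73 pos [ 0.443  -0.2783  0.1811] yaw 39.1 q1,q6 [-40. -79.] wid 0.0553 F [-0.3  0.7  0.3]
  lin [-0.0015 -0.0031  0.081 ] rot [ 0.87 -0.36  1.12]
vial 0.88 [303. 263. 332. 318.] [ 0.5403 -0.3326] res px 3.5
vial 0.87 [231. 248. 264. 302.] [ 0.4741 -0.3615] res px 1.7
vial 0.82 [255. 171. 292. 216.] [ 0.4396 -0.2781] res px 1.1
```

>>> send_rows(plan=[{"linear":[-0.0015,-0.003,0.025],"delta_rot":[0.9,-0.4,1],"fingers":0.055},{"linear":[0,0,0.025],"delta_rot":[0,0,0],"fingers":0.055},{"linear":[0,0,0.025],"delta_rot":[0,0,0],"fingers":0.055},{"linear":[0,0,0.01],"delta_rot":[0,0,0],"fingers":0.055},{"linear":[0,0,0],"delta_rot":[0,0,0],"fingers":0.055}])

```text
clock: 43.25
position: [0.4456, -0.2683, 0.0972]
ee_rot: [0.0, 0.944, 0.329, 0.004]
contact_force: [-0.4, 0.3, -0.1]
width: 0.0552
```

```bash
python3 - <<'E'
from h import *
go([.4405,-.278,.050],38)
E
```

```text
t 43.25 pos [ 0.4456 -0.2683  0.0972] yaw 38.4 q1,q6 [-39. -78.] wid 0.0552 F [-0.4  0.3 -0.1]
  lin [-0.0103  0.0043  0.0471] rot [ 0.14 -0.4   0.36]
```

>>> send_rows(plan=[{"linear":[-0.0105,0.004,0.006],"delta_rot":[0.1,-0.4,0.3],"fingers":0.055},{"linear":[0,0,0.006],"delta_rot":[0,0,0],"fingers":0.055},{"linear":[0,0,0],"delta_rot":[0,0,0],"fingers":0.055}])

```text
clock: 43.5
position: [0.4411, -0.2761, 0.0856]
ee_rot: [0.0, 0.945, 0.328, 0.0]
contact_force: [0.0, 1.3, -0.2]
width: 0.055
```

```bash
python3 - <<'E'
from h import *
go([.4405,-.278,.050],38)
E
```

```text
t 43.5 pos [ 0.4411 -0.2761  0.0856] yaw 38.3 q1,q6 [-40. -78.] wid 0.055 F [ 0.   1.3 -0.2]
  lin [-0.0016  0.0011  0.0356] rot [ 0.06 -0.02  0.29]
```

>>> send_rows(plan=[{"linear":[-0.0016,0.001,0.014],"delta_rot":[0,0,0],"fingers":0.055},{"linear":[0,-0.001,0.014],"delta_rot":[0,0,0],"fingers":0.055},{"linear":[0,-0.001,0.008],"delta_rot":[0,0,0],"fingers":0.055},{"linear":[0,0,0],"delta_rot":[0,0,0],"fingers":0.05},{"linear":[0,0,0],"delta_rot":[0,0,0],"fingers":0.02},{"linear":[0,0,0],"delta_rot":[0,0,0],"fingers":0.02},{"linear":[0,0,0],"delta_rot":[0,0,0],"fingers":0.02},{"linear":[0,0,0],"delta_rot":[0,0,0],"fingers":0.02},{"linear":[0,0,0],"delta_rot":[0,0,0],"fingers":0.02}])

```text
clock: 44.25
position: [0.4434, -0.279, 0.0543]
ee_rot: [0.006, 0.945, 0.328, 0.004]
contact_force: [0.4, 0.7, -0.6]
width: 0.0291
```

```bash
python3 - <<'E'
from h import *
go([.6318,-.0944,.15],38)
vials("wrist")
E
```

```text
t 44.25 pos [ 0.4434 -0.279   0.0543] yaw 38.3 q1,q6 [-40. -78.] wid 0.0291 F [ 0.4  0.7 -0.6]
  lin [ 0.2626 -0.0269 -0.0952] rot [ 0.75 -0.19  0.29]
vial 0.95 [242. 221. 311. 314.] [ 0.4431 -0.2799] res px 1.9
vial 0.61 [236. 332. 260. 359.] [ 0.4649 -0.3319] res px 37.4
```

>>> send_rows(plan=[{"linear":[0,0,-0.02],"delta_rot":[0.3,0,0],"fingers":0.02},{"linear":[0,0,-0.035],"delta_rot":[0.3,0,0],"fingers":0.02},{"linear":[0,0,-0.035],"delta_rot":[0,0,0],"fingers":0.02},{"linear":[0.0375,-0.0038,-0.006],"delta_rot":[0,0,0],"fingers":0.02},{"linear":[0.0375,-0.0038,0],"delta_rot":[0,0,0],"fingers":0.02},{"linear":[0.0375,-0.0038,0],"delta_rot":[0,0,0],"fingers":0.02},{"linear":[0.0375,-0.0038,0],"delta_rot":[0,0,0],"fingers":0.02},{"linear":[0.0375,-0.0038,0],"delta_rot":[0,0,0],"fingers":0.02},{"linear":[0.0375,-0.0038,0],"delta_rot":[0,0,0],"fingers":0.02},{"linear":[0.031,-0.003,0],"delta_rot":[0,0,0],"fingers":0.02},{"linear":[0,0,0],"delta_rot":[0,0,0],"fingers":0.02}])

```text
clock: 45.27
position: [0.636, -0.0948, 0.1575]
ee_rot: [0.001, 0.946, 0.324, 0.005]
contact_force: [-0.2, -0.2, -1.3]
width: 0.0288
```

```bash
python3 - <<'E'
from h import *
go([.6318,-.0944,.1],38)
E
```

```text
t 45.27 pos [ 0.636  -0.0948  0.1575] yaw 37.8 q1,q6 [-15. -53.] wid 0.0288 F [-0.2 -0.2 -1.3]
  lin [-0.0035 -0.0032  0.0575] rot [ 0.31 -0.45 -0.22]
```

>>> send_rows(plan=[{"linear":[-0.0035,-0.003,0.02],"delta_rot":[0.3,-0.4,0],"fingers":0.02},{"linear":[0,0,0.02],"delta_rot":[0,0,0],"fingers":0.02},{"linear":[0,0,0.013],"delta_rot":[0,0,0],"fingers":0.02},{"linear":[0,0,0],"delta_rot":[0,0,0],"fingers":0.02}])

```text
clock: 45.6
position: [0.6341, -0.0918, 0.1037]
ee_rot: [0.001, 0.945, 0.327, 0.002]
contact_force: [-0.9, -0.2, -1.0]
width: 0.029
```

```bash
python3 - <<'E'
from h import *
go([.6318,-.0944,.086],38)
E
```

```text
t 45.6 pos [ 0.6341 -0.0918  0.1037] yaw 38.2 q1,q6 [-14. -53.] wid 0.029 F [-0.9 -0.2 -1. ]
  lin [-0.0035  0.0006  0.0177] rot [ 0.17 -0.15  0.15]
```

>>> send_rows(plan=[{"linear":[-0.0035,0.0005,0.009],"delta_rot":[0.2,-0.1,0],"fingers":0.02},{"linear":[0,0,0.008],"delta_rot":[0,0,0],"fingers":0.02},{"linear":[0,0,0],"delta_rot":[0,0,0],"fingers":0.02},{"linear":[0,0,0],"delta_rot":[0,0,0],"fingers":0.02}])

```text
clock: 45.93
position: [0.631, -0.0957, 0.086]
ee_rot: [-0.0, 0.945, 0.326, 0.0]
contact_force: [0.6, -0.2, -0.5]
width: 0.0291
```

```bash
python3 - <<'E'
from h import *
go([.6318,-.0944,.06],38)
vials("wrist",manip.get_state()["position"][2]-.0543)
E
```

```text
t 45.93 pos [ 0.631  -0.0957  0.086 ] yaw 38.1 q1,q6 [-15. -53.] wid 0.0291 F [ 0.6 -0.2 -0.5]
  lin [ 0.0015 -0.0005  0.026 ] rot [-0.04 -0.02  0.1 ]
vial 0.61 [246. 221. 308. 315.] [ 0.6309 -0.0967] res px 1.2
vial 0.6 [334. 162. 405. 233.] [ 0.64   -0.0391] res px 9.7
```

>>> send_rows(plan=[{"linear":[0.0013,-0.0008,0.004],"delta_rot":[0,0,0],"fingers":0.02},{"linear":[0,0,0.005],"delta_rot":[0,0,0],"fingers":0.02},{"linear":[-0.0005,-0.0005,0.005],"delta_rot":[0,0,0],"fingers":0.02},{"linear":[0,0,0],"delta_rot":[0,0,0],"fingers":0.02}])

```text
clock: 46.37
position: [0.6324, -0.0945, 0.0733]
ee_rot: [0.001, 0.945, 0.326, 0.002]
contact_force: [-1.6, 0.9, -1.1]
width: 0.0292
```

```bash
python3 - <<'E'
from h import *
go([.6318,-.0944,.06],38)
E
```

```text
t 46.37 pos [ 0.6324 -0.0945  0.0733] yaw 38.1 q1,q6 [-15. -53.] wid 0.0292 F [-1.6  0.9 -1.1]
  lin [-0.0005 -0.0005  0.0133] rot [ 0.19 -0.2   0.09]
```

>>> send_rows(plan=[{"linear":[-0.0007,-0.0006,0.004],"delta_rot":[0.2,-0.2,0],"fingers":0.02},{"linear":[0,0,0.004],"delta_rot":[0,0,0],"fingers":0.02},{"linear":[0,0,0.004],"delta_rot":[0,0,0],"fingers":0.02},{"linear":[0,0,0.0015],"delta_rot":[0,0,0],"fingers":0.02}])

```text
clock: 46.7
position: [0.632, -0.0946, 0.0588]
ee_rot: [0.0, 0.945, 0.326, 0.0]
contact_force: [0.9, -0.3, -0.1]
width: 0.0288
```

```bash
python3 - <<'E'
from h import *
go([.6318,-.0944,.06],38)
E
```

```text
t 46.7 pos [ 0.632  -0.0946  0.0588] yaw 38.1 q1,q6 [-15. -53.] wid 0.0288 F [ 0.9 -0.3 -0.1]
  lin [-0.0001 -0.0002 -0.0012] rot [ 0.05 -0.02  0.11]
```

>>> send_rows(plan=[{"linear":[0,0,0.0015],"delta_rot":[0,0,0],"fingers":0.02},{"linear":[0,0,0.001],"delta_rot":[0,0,0],"fingers":0.02}])

```text
clock: 46.87
position: [0.6321, -0.0946, 0.0584]
ee_rot: [0.0, 0.945, 0.327, 0.0]
contact_force: [-2.8, 0.4, 7.1]
width: 0.029
```

Seated, with 7 N of contact. I'll release, rise and back away to the free area so the cameras have a clear view.

>>> send_rows(plan=[{"linear":[0,0,0],"delta_rot":[0,0,0],"fingers":0.043},{"linear":[0,0,0],"delta_rot":[0,0,0],"fingers":0.043},{"linear":[0,0,0],"delta_rot":[0,0,0],"fingers":0.043},{"linear":[0,0,-0.01],"delta_rot":[0,0,0],"fingers":0.043},{"linear":[0,0,-0.03],"delta_rot":[0,0,0],"fingers":0.043},{"linear":[0,0,-0.035],"delta_rot":[0,0,0],"fingers":0.043},{"linear":[0,0,-0.035],"delta_rot":[0,0,0],"fingers":0.043},{"linear":[-0.03,-0.024,-0.01],"delta_rot":[0,0,0],"fingers":0.043},{"linear":[-0.03,-0.024,-0.01],"delta_rot":[0,0,0],"fingers":0.043},{"linear":[-0.03,-0.024,-0.01],"delta_rot":[0,0,0],"fingers":0.043},{"linear":[-0.03,-0.024,-0.01],"delta_rot":[0,0,0],"fingers":0.043},{"linear":[-0.03,-0.024,0],"delta_rot":[0,0,0],"fingers":0.043}])

```text
clock: 47.87
position: [0.4433, -0.0941, 0.2174]
ee_rot: [0.004, 0.945, 0.328, 0.005]
contact_force: [0.6, -0.9, 0.3]
width: 0.0428
```

>>> send_rows(plan=[{"linear":[-0.03,-0.024,0],"delta_rot":[0,0,0],"fingers":0.043},{"linear":[-0.03,-0.024,0],"delta_rot":[0,0,0],"fingers":0.043},{"linear":[0,0,0],"delta_rot":[0,0,0],"fingers":0.043}])

```text
clock: 48.12
position: [0.3553, -0.0912, 0.2179]
ee_rot: [0.003, 0.945, 0.328, 0.003]
contact_force: [-0.4, 0.1, -0.9]
width: 0.0433
```

```bash
python3 - <<'E'
from h import *
go([.4,-.1,.2],38)
im,i=cap("side"); c=cv2.resize(im[90:420,140:460],None,fx=1.8,fy=1.8)
cv2.imwrite('pics/s12.png',c[:,:,::-1])
im,i=cap("top"); c=cv2.resize(im[110:310,70:450],None,fx=2.1,fy=2.1)
cv2.imwrite('pics/t12.png',c[:,:,::-1])
vials("top",.006,.3,"kept1")
for t,z in(("stock_jar",.1),("mortar",.065)):
    for r in manip.masks_of(t,"top")[:1]:
        c=cv2.minAreaRect(cv2.findNonZero(r["pixels"].astype(np.uint8)))[0]; print(t,r["p"],c,w([c],z,i)[0,:2])
E
```

```text
t 48.12 pos [ 0.3553 -0.0912  0.2179] yaw 38.3 q1,q6 [-25. -64.] wid 0.0433 F [-0.4  0.1 -0.9]
  lin [0.0296 0.0345 0.0183] rot [ 0.46 -0.2   0.3 ]
vial 0.65 [255. 182. 267. 198.] [0.6168 0.0014] res px 1.4
vial 0.62 [277. 222. 293. 234.] [ 0.533  -0.0519] res px 2.0
vial 0.47 [246. 166. 323. 241.] [ 0.5879 -0.0503] res px 31.8
stock_jar 0.88 (406.80322265625, 137.3360595703125) [ 0.7231 -0.3131]
mortar 0.61 (226.0, 136.5) [0.7308 0.0791]
```

View pics/s12.png

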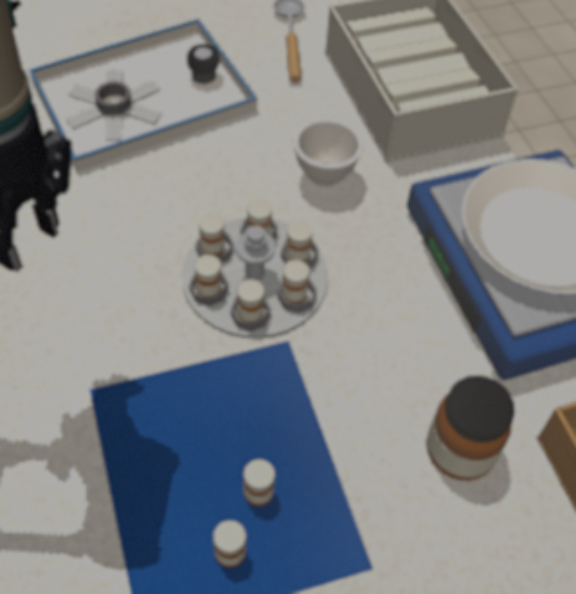

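View pics/t12.png

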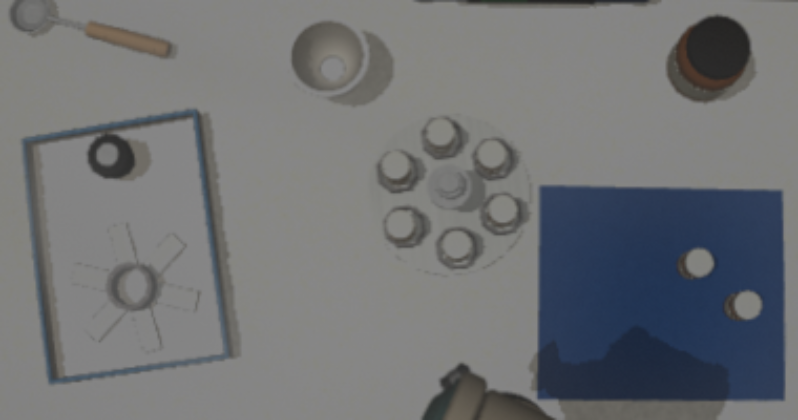

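All six sockets now hold upright vials, around (450,190) in the top crop. The cover lies flat at (133,287) and the knob stands at (110,155) in the tray. The jar and mortar haven't moved.

```bash
python3 -c "
from rig import manip
print(manip.sign_off())"
```

```text
the job is handed in; nothing more can be done
None
```

The job is done and handed in at about 48 s on the robot's clock.

- **Knob:** I unscrewed it in three strokes, about two turns in all, and stood it in the tray.
- **Cover:** I lifted it straight off by the hub and laid it flat on the tray floor beside the knob.
- **Vials:** Three sockets were empty, and each now holds a spare. Two went down against 14 N of contact and the third against 7 N. The heights matched fully home to within about 2 mm.

**Last checks:**
- The final side and top pictures show six vials in the rack with none leaning, the knob and cover in the tray, and the two leftover spares standing on the sheet.
- The jar and mortar measured within about 1 mm of where they started.
- On that last look the vial detector returned only two good matches in the rack, plus one poor one. I relied on the pictures for the full count of six.
- While vials were held, the camera and arm readings differed by 1–2 mm, which is inside the socket's clearance.

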